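Load and secure a sample shaker

TASK

Swing the shaker's retaining bar up until it stands upright, then take the spent orange-lidded dish off the shaker's plate and lay it flat in the yellow tray. Stack every blue-lidded dish on the bench flat in one straight pile centred on the plate's yellow ring, and lay the steel cover disc centred on top; next swing the bar down over the pile until it is fully home in its fork, and last of all push the green run lever across to its far stop. Things may be knocked out of place while you work: put them right, and leave the flask, beaker and reagent bottle where they are.

Things in the scene. Friction and masses are not known exactly. Their poses are not given: they have to be found in the camera images.
- plate_top (a point): Centre of the top face of the shaker's round dark plate (diameter 110 mm, 45 mm above the bench), with a yellow ring (59 to 68 mm diameter) painted round the centre. Axes: z up, +x towards the bar's hinge post (away from the robot), the lever's console on the -y side.
- shaker: The shaker: a cream, low box fixed to the bench, 38 mm high, spanning x -130..130 and y -160..90 mm about its origin, which lies on the bench below the plate's centre; axes as for the plate. Aluminium hinge post at x 94..118 mm, y +-17, up to 118 mm above the bench.
- fork_seat (a point): Seat of the aluminium fork that catches the bar, 70 mm to -x of the plate's centre, 120 mm above the bench. The fork is 10 mm thick in x, 26 mm wide in y, with two prongs 16 mm apart that rise 21 mm above the seat.
- bar_hinge (a point): The bar's hinge axis, 100 mm to +x of the plate's centre, 125 mm above the bench; the axis runs along the shaker's y.
- bar_knob (a point): Centre of the red knob at the free end of the retaining bar: a cylinder 18 mm in diameter, 26 mm long along the shaker's y (pinch it by its ends from above), 202 mm from the hinge axis. The bar is steel, 10 x 10 mm; shut, it lies level 120 to 130 mm above the bench across the plate, in the fork, with the knob 32 mm beyond the fork.
- bar (a joint): Angle of the retaining bar in rad: 0 shut, level and home in the fork; pi/2 upright over its hinge post; at most 1.9. It starts shut or nearly so. A stiff hinge (about 0.13 N m) holds it wherever it is left.
- run_tip (a point): Centre of the green ball (26 mm diameter) on top of the run lever, 60 mm from the lever's axis, which runs along the shaker's y and lies 20 mm to -x and 125 mm to -y of the plate's centre, 60 mm above the bench. The lever's rod is 10 mm thick. Its grey block is 70 x 50 mm, its top 63 mm above the bench.
- run (a joint): Angle of the run lever in rad: 0 off, leaning to the shaker's -x by 0.5 rad; 1.0 on, its far stop, leaning to +x by 0.5 rad. It stays where it is left (about 1 N at the ball moves it).
- tray_in (a point): Centre of the inner floor (4 mm above the bench) of the yellow open tray, 150 x 150 mm outside, walls 4 mm thick and 22 mm high, fixed; z up, sides along its x and y.
- spent_c (a point): Centre of the spent dish: a closed flat disc 55 mm in diameter, 13 mm high, white with an orange lid, about 40 g. Starts on the shaker's plate. Its z axis points out of its top.
- cover_c (a point): Centre of the plain steel cover disc, 55 mm in diameter, 12 mm high, about 120 g, starting flat on the bench. z out of its top.
- flask: Amber conical flask, 72 mm wide, 108 mm high, a bystander on the bench. Origin at the centre of its underside.
- beaker: Clear beaker, 60 mm wide, 75 mm high, a bystander on the bench. Origin at the centre of its underside.
- reagent: Amber reagent bottle with a blue cap, 60 mm wide, 130 mm high, a bystander on the bench. Origin at the centre of its underside.
- dish1_c (a point): Centre of a blue-lidded sample dish: a closed flat disc 55 mm in diameter, 13 mm high, white with a blue lid, 30 to 55 g, starting flat on the bench. z out of its top. There are 2 to 4 of these dishes.
- dish2_c (a point): Centre of a blue-lidded sample dish: a closed flat disc 55 mm in diameter, 13 mm high, white with a blue lid, 30 to 55 g, starting flat on the bench. z out of its top. There are 2 to 4 of these dishes.
- dish3_c (a point): Centre of a blue-lidded sample dish: a closed flat disc 55 mm in diameter, 13 mm high, white with a blue lid, 30 to 55 g, starting flat on the bench. z out of its top. There are 2 to 4 of these dishes.
- dish4_c (a point): Centre of a blue-lidded sample dish: a closed flat disc 55 mm in diameter, 13 mm high, white with a blue lid, 30 to 55 g, starting flat on the bench. z out of its top. There are 2 to 4 of these dishes.
Not all that is in view belongs to the job. Of the things like the part that bears spent_c, leave any that is black or turquoise; of the rest the larger one is meant.

How it is judged:
On the way, in this order (a step that is already met when the one before it is completed fails the run):
1. the bar stands upright, clear of the plate (value of joint bar above 1.2 rad), for 0.2 s.
2. the spent dish lies in the yellow tray, released (x of spent_c in the frame of tray_in between -0.06 and 0.06 m and y of spent_c in the frame of tray_in between -0.06 and 0.06 m and z of spent_c in the frame of tray_in between -0.01 and 0.02 m and contact force between spent and the fingers below 0.05 N), for 0.2 s.
3. every blue dish is in the pile on the plate, centred, released (horizontal distance between each of dish1_c, dish2_c, dish3_c, dish4_c and plate_top below 0.01 m and z of each of dish1_c, dish2_c, dish3_c, dish4_c in the frame of plate_top above 0 m and angle between each of dish1_c, dish2_c, dish3_c, dish4_c's own z axis and vertical below 0.12 rad and contact force between each of dish1, dish2, dish3, dish4 and the fingers below 0.05 N), for 0.2 s.
4. the steel cover lies centred on top of the pile, released (horizontal distance between each of dish1_c, dish2_c, dish3_c, dish4_c, cover_c and plate_top below 0.01 m and z of each of dish1_c, dish2_c, dish3_c, dish4_c, cover_c in the frame of plate_top above 0 m and angle between each of dish1_c, dish2_c, dish3_c, dish4_c, cover_c's own z axis and vertical below 0.12 rad and z of cover_c in the frame of dish1_c above 0.006 m and z of cover_c in the frame of dish2_c above 0.006 m and z of cover_c in the frame of dish3_c above 0.006 m and z of cover_c in the frame of dish4_c above 0.006 m and contact force between cover and the fingers below 0.05 N), for 0.2 s.
5. the bar is home in its fork (value of joint bar below 0.04 rad), for 0.2 s.
6. the run lever is across at its far stop (value of joint run above 0.8 rad), for 0.1 s.
At the end, for the whole second after the job is handed in: The spent dish lies flat (within 0.12 rad) in the yellow tray; every blue dish and, above them all, the cover lie flat (within 0.12 rad) with their centres within 10 mm horizontally of the plate's centre; the bar is within 0.04 rad of shut and the run lever is beyond 0.8 rad (x of spent_c in the frame of tray_in between -0.06 and 0.06 m and y of spent_c in the frame of tray_in between -0.06 and 0.06 m and z of spent_c in the frame of tray_in between -0.01 and 0.02 m and angle between each of spent_c, dish1_c, dish2_c, dish3_c, dish4_c, cover_c's own z axis and vertical below 0.12 rad and horizontal distance between each of dish1_c, dish2_c, dish3_c, dish4_c, cover_c and plate_top below 0.01 m and z of each of dish1_c, dish2_c, dish3_c, dish4_c, cover_c in the frame of plate_top above 0 m and z of cover_c in the frame of dish1_c above 0.006 m and z of cover_c in the frame of dish2_c above 0.006 m and z of cover_c in the frame of dish3_c above 0.006 m and z of cover_c in the frame of dish4_c above 0.006 m and value of joint bar below 0.04 rad and value of joint run above 0.8 rad); the robot touches nothing.
It fails at once if the flask is moved more than 4 cm or tipped (distance of flask from where it was at the start of the episode above 0.04 m or angle between flask's own z axis and vertical above 0.4 rad).
It fails at once if the beaker is moved more than 4 cm or tipped (distance of beaker from where it was at the start of the episode above 0.04 m or angle between beaker's own z axis and vertical above 0.4 rad).
It fails at once if the reagent is moved more than 4 cm or tipped (distance of reagent from where it was at the start of the episode above 0.04 m or angle between reagent's own z axis and vertical above 0.4 rad).
Of dish1, dish2, dish3, dish4 only 2 to 4 are there at a start; the rules pass over those that are not, and their reading is None.
At some moment in a run one of dish1, dish2, dish3, dish4, cover may be knocked a few centimetres aside while the robot is not near it.
It also fails if it takes over 210 s, if anything falls off the work surface, if the arm or the gripper's body presses on something with over 40 N, if the wrist force passes 120 N, or if a joint passes its speed limit or range.

ROBOT

A 6-joint arm with a two-finger parallel gripper is mounted at the origin on the work surface. World frame = base frame: x ahead of the robot, y to its left, z up, the work surface at z = 0. Lengths are in m, angles in rad, forces in N, time in s.
With the tool pointing down it reaches from about 0.375 to 0.9 m from the base axis. Payload 3.1 kg.
Tool frame: the origin (TCP) lies between the finger pads; the fingertips stand 14 mm ahead of it and the grasp point (between the pads) lies 5 mm behind it (robot.finger_overhang is the distance from the TCP to the fingertips, in m); z points along the fingers, y is the line along which they close (so a half turn about z gives the same grasp; the last joint's range is limited). The gripper opens to 87 mm and grips with 3 to 60 N. Pads are 19 mm wide; open, the fingers measure 117 mm over their backs; the gripper's body (75 mm by 190 mm) begins 51 mm behind the grasp point.
Start: joints at [1.04, 0.527, 1.433, -0, 1.181, -0.178], TCP at [0.215, 0.587, 0.2] pointing down, gripper open.
Joint ranges: [-3.08, 3.08], [-0.75, 2.2], [0.22, 2.44], [-1.43, 4.57], [0, 2.65], [-2.85, 2.85]. Speed limits (rad/s): [2.79, 2.79, 3.14, 3.14, 3.14, 3.14].

INTERFACE

Orientations are given as a unit quaternion [x, y, z, w].
In Python, from rig import monitor, cams, workorder, robot gives the robot as it stands.
- The arm moves only by the tool send_rows, never from a script. Its argument "moves" is one flat list of numbers, 7 for each row, row after row: the opening, from 0 (shut) to 1 (fully open), then the shift along the world's x, y, z in cm, then the turn, a rotation vector about the world's x, y, z in rad. A call has 1 to 5 rows; each row is the pose to reach, as a shift and turn from the pose commanded when the call began; what a row does not reach only later rows make up. A row lasts 1/12 s, in which the tool goes at most 41.7 mm and 7.16 degrees, less where a joint would pass 70% of its speed; a pose out of reach is approached as far as the arm can. A call with a gripper value outside its range is refused whole. The fingers move at their own pace and stop on an object; "grip_force" is the grip in N (left out, the last holds). Time passes only in rows, so rows that repeat a pose let the fingers close. It gives the time, the measured TCP pose, the force, the opening and the grip force at its end, in the units of the state.
- monitor.get_obs(): the state, without advancing time (a new reading comes with each control period).
- cams.camera(name): name is "scene" or "top" or "wrist"; returns a dict with "pixels" (420x560x3 uint8, blue, green, red), "range_z" (420x560 float32, m along the optical axis (not along the pixel's ray), 0 where there is no reading), "fovy" (degrees; the focal length in pixels is half the picture's height over the tangent of half this angle, whatever the lens; pixels are square), "cx", "cy" (the principal point, pixels), "rvec" (rotation vector, rad) and "tvec" (3), from world to camera coordinates, as OpenCV has them; the wrist camera has in their place "hand_eye" (4x4, takes a point from camera to tool coordinates, whose origin is the TCP and whose axes are the flange's). Camera axes: x right, y down, z forward; pixel columns grow to the right and rows downward; lengths in m; the calibration is good to about 2 mm. A picture is of the moment at which its call begins: read the wrist's pose just before it.
- workorder.hand_in(): hands the job in; it is judged then, once.
The state is a dict: "time": time; "q": joint angles; "joint_velocities": joint speeds; "joint_torque": joint torques, N m; "position": TCP position; "tool_rot": TCP orientation; "ft_force": force on the tool from outside, world axes, zero at the start; "moment": the same for the moment, N m; "grip_width": finger opening in m; "grip_force": force on a finger pad.
Only numpy, scipy, OpenCV 4.12 (cv2) and the standard library are available. Lean on these libraries where they do the work, as an engineer would, in place of code of your own. Each camera call takes 0.05 s, during which the arm holds its last target. There are 200 camera calls.

## Working session

There is one attempt and no reset: what is moved stays moved. The work goes in short steps, Python scripts to look and compute and a tool call to move; the robot and the scene stay as the last step left them, time stands still between calls to the robot, and variables do not carry over. Pictures are saved under pics/ and viewed, at most 14 in all, crops included, and the job is handed in when it is done.

Besides the shell and the picture viewer there is one more tool, called after ">>>" as name(argument=value, ...) on one line, values as JSON. send_rows: Moves the arm, as the interface text tells. Its arguments: {"type":"object","properties":{"moves":{"type":"array","items":{"type":"number"}},"grip_force":{"type":"number"}},"required":["moves"]}

```bash
ls; mkdir -p pics; cat > h.py <<'E'
import numpy as np, cv2
from rig import monitor, cams, workorder, robot
from scipy.spatial.transform import Rotation as R
def cam(name):
    o=monitor.get_obs(); c=cams.camera(name)
    h=c["pixels"].shape[0]; f=h/2/np.tan(np.radians(c["fovy"])/2)
    if name=="wrist":
        T=np.eye(4); T[:3,:3]=R.from_quat(o["tool_rot"]).as_matrix(); T[:3,3]=o["position"]
        W=T@np.array(c["hand_eye"])
    else:
        Rm=cv2.Rodrigues(np.array(c["rvec"],float))[0]; W=np.eye(4); W[:3,:3]=Rm.T; W[:3,3]=-Rm.T@np.array(c["tvec"],float).ravel()
    return dict(img=c["pixels"],d=c["range_z"],f=f,cx=c["cx"],cy=c["cy"],W=W)
def ray(c,u,v,z):
    d=c["W"][:3,:3]@np.array([(u-c["cx"])/c["f"],(v-c["cy"])/c["f"],1]); o=c["W"][:3,3]
    return o+d*(z-o[2])/d[2]
def cloud(c):
    v,u=np.mgrid[:c["d"].shape[0],:c["d"].shape[1]]; d=c["d"]
    P=np.stack([(u-c["cx"])/c["f"]*d,(v-c["cy"])/c["f"]*d,d],-1)
    return P@c["W"][:3,:3].T+c["W"][:3,3]
E
python3 - <<'E'
from h import *
o=monitor.get_obs();print({k:np.round(v,3) for k,v in o.items()})
print(robot, [a for a in dir(robot) if a[0]!='_'])
for n in("top","scene"):
    c=cam(n); cv2.imwrite(f"pics/{n}0.png",c["img"]); print(n,c["W"].round(3),c["f"],c["cx"],c["cy"])
    np.save(n+"0.npy",cloud(c)); 
E
```

```text
pics
{'time': np.float64(0.0), 'q': array([ 1.041,  0.528,  1.434, -0.   ,  1.181, -0.178]), 'joint_velocities': array([-0.001,  0.   , -0.002,  0.   , -0.001, -0.002]), 'joint_torque': array([-1.0000e-03, -4.4003e+01, -1.7659e+01,  6.3000e-02,  5.8000e-02,
       -0.0000e+00]), 'position': array([0.215, 0.586, 0.199]), 'tool_rot': array([ 0.175,  0.985, -0.001, -0.   ]), 'ft_force': array([-1.066, -0.469,  0.392]), 'moment': array([0.025, 0.058, 0.022]), 'grip_force': np.float64(0.0), 'grip_width': np.float64(0.087)}
<Robot object at 0x7f2024888050> ['Unreachable', 'finger_overhang']
top [[-0.017 -0.997  0.069  0.52 ]
 [-0.999  0.014 -0.038  0.015]
 [ 0.037 -0.069 -0.997  0.986]
 [ 0.     0.     0.     1.   ]] 419.8909973441322 276.8939333541445 212.19169321802457
scene [[ 0.214  0.629 -0.748  1.669]
 [ 0.977 -0.135  0.166 -0.23 ]
 [ 0.004 -0.766 -0.643  1.039]
 [ 0.     0.     0.     1.   ]] 519.3407448878118 279.9198138246252 207.69683559058117
```

View pics/top0.png

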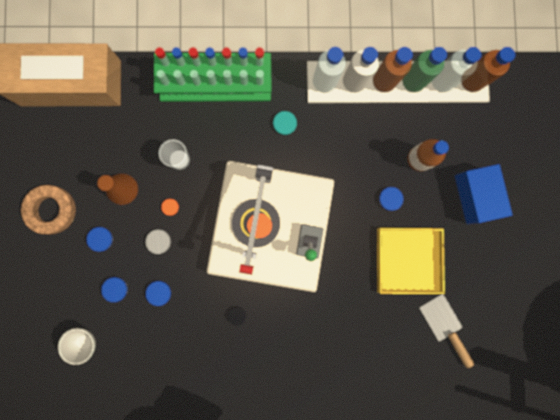

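View pics/scene0.png

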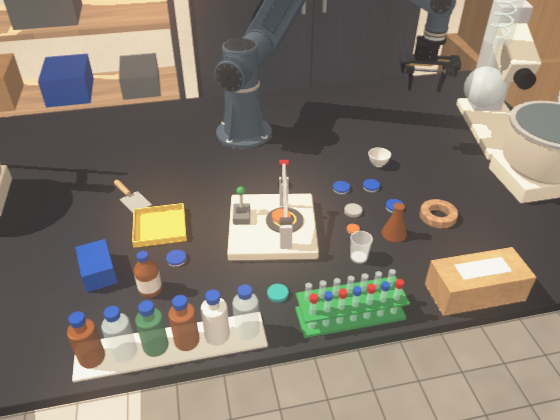

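Top view: shaker in the centre (plate ≈(257,222), knob (247,269), lever ball (311,255), hinge (264,173)). Blue dishes are at (99,239), (114,290), (158,293) and (391,198), the steel disc at (158,242), and the tray at (411,261). The small orange disc (170,207), the turquoise one and the black one are decoys.

```bash
cat >> h.py <<'E'
def blobs(c,mask,z,amin=60,amax=1e9):
    n,l,s,ce=cv2.connectedComponentsWithStats(mask.astype(np.uint8)); out=[]
    for i in range(1,n):
        if amin<s[i,4]<amax: out.append((ce[i].round(1),int(s[i,4]),ray(c,*ce[i],z).round(4)))
    return out
def hsv(c): return [a.astype(int) for a in cv2.split(cv2.cvtColor(c["img"],cv2.COLOR_BGR2HSV))]
E
python3 - <<'E'
from h import *
c=cam("top");P=cloud(c);H,S,V=hsv(c)
np.set_printoptions(suppress=True)
def show(n,m,z,**k):
    print(n)
    for b in blobs(c,m,z,**k):
        u,v=b[0].round().astype(int); print("  ",*b,"depthpt",P[v,u].round(4))
show("blue",(H>100)&(H<125)&(S>150)&(V>60),.013)
show("orange",(H>3)&(H<16)&(S>190)&(V>150),.013)
show("red",((H<3)|(H>174))&(S>180)&(V>80),.125)
show("yellow",(H>22)&(H<33)&(S>150)&(V>120),.02)
show("green",(H>45)&(H<75)&(S>150)&(V>50),.11,amax=400)
u,v=158,242; print("cover",P[v,u],c["img"][v,u])
m=(S<60)&(V>110)&(P[...,2]<.03); show("grey",m,.012,amin=200,amax=900)
m=(P[...,2]>.03)&(P[...,2]<.05)&(abs(P[...,0]-.5)<.2)&(abs(P[...,1]-.02)<.25)
q=P[m][:,:2].astype(np.float32); print("shaker box",cv2.minAreaRect(q), P[m][:,2].mean())
m=(P[...,2]>.112)&(P[...,2]<.135)&(abs(P[...,0]-.5)<.2)&(abs(P[...,1]-.05)<.1)
q=P[m]; print("bar",q.min(0),q.max(0)); l=cv2.fitLine(q[:,:2].astype(np.float32),cv2.DIST_HUBER,0,.01,.01).ravel(); print(l,np.degrees(np.arctan2(l[1],l[0])))
# tray
m=(H>22)&(H<33)&(S>130)&(P[...,1]<-.2); print("tray",cv2.minAreaRect(P[m][:,:2].astype(np.float32)))
E
```

```text
blue
   [334.7  54.7] 145 [ 0.9638 -0.1676  0.013 ] depthpt [ 0.8974 -0.1413  0.1572]
   [369.4  54.5] 143 [ 0.9643 -0.2519  0.013 ] depthpt [ 0.9002 -0.2119  0.1557]
   [404.1  54.7] 155 [ 0.9639 -0.3364  0.013 ] depthpt [ 0.8985 -0.285   0.1548]
   [438.4  54.8] 170 [ 0.9636 -0.4204  0.013 ] depthpt [ 0.8976 -0.3553  0.157 ]
   [472.1  54.9] 174 [ 0.9634 -0.5036  0.013 ] depthpt [ 0.8984 -0.4277  0.1551]
   [505.6  55.3] 194 [ 0.9624 -0.5869  0.013 ] depthpt [ 0.8977 -0.4987  0.1569]
   [441. 147.] 137 [ 0.7373 -0.417   0.013 ] depthpt [ 0.7117 -0.366   0.1277]
   [483.3 194.2] 2433 [ 0.623  -0.5139  0.013 ] depthpt [ 0.6185 -0.4881  0.0593]
   [391.  198.2] 416 [ 0.6162 -0.2919  0.013 ] depthpt [ 0.6164 -0.291   0.0161]
   [ 98.6 238.8] 482 [0.532  0.3849 0.013 ] depthpt [0.5314 0.383  0.0155]
   [113.6 289.3] 495 [0.4174 0.35   0.013 ] depthpt [0.4178 0.3498 0.0109]
   [157.7 293. ] 494 [0.407  0.2511 0.013 ] depthpt [0.4067 0.2509 0.0114]
orange
red
yellow
   [405.9 258.5] 3347 [ 0.4748 -0.3197  0.02  ] depthpt [ 0.4751 -0.3263  0.0015]
   [427.4 288. ] 165 [ 0.4062 -0.3674  0.02  ] depthpt [ 0.4046 -0.3717  0.0065]
green
cover [0.52243837 0.2511649  0.01149045] [171 189 196]
grey
   [175.1 155.9] 253 [0.7217 0.2122 0.012 ] depthpt [0.7235 0.2145 0.002 ]
   [157.7 241.3] 489 [0.524  0.2518 0.012 ] depthpt [0.5247 0.251  0.0121]
   [ 77.9 345. ] 623 [0.2954 0.428  0.012 ] depthpt [0.2934 0.4314 0.0031]
shaker box ((0.5660327672958374, 0.0553281307220459), (0.3763110637664795, 0.2612871825695038), 79.21632385253906) 0.03905340558915572
bar [ 0.48826829 -0.00997723  0.11423588] [0.67944403 0.04837186 0.13499441]
[ 0.9835721  -0.1805156   0.6483667   0.01120491] -10.399794
tray ((0.4694521427154541, -0.33761000633239746), (0.1639387309551239, 0.15848219394683838), 88.29792022705078)
```

>>> send_rows(moves=[1,0,0,4,0,0,0,1,1.5,-3,6,0,0,0.1,1,3,-6,8,0,0,0.17,1,4.5,-9,10,0,0,0.17,1,6,-12,12,0,0,0.17])

```text
time: 0.57
position: [0.2753, 0.4653, 0.3203]
tool_rot: [0.09, 0.996, -0.0, -0.0]
ft_force: [1.1, -0.3, 0.7]
grip_width: 0.0868
grip_force: 0.0
```

>>> send_rows(moves=[1,1.8,-3.5,0.5,0,0,0,1,3.6,-7,1,0,0,0,1,5.4,-10.5,2,0,0,0,1,7.2,-14,3,0,0,0,1,9,-17.5,4,0,0,0])

```text
time: 0.98
position: [0.3654, 0.2899, 0.36]
tool_rot: [0.091, 0.996, -0.0, -0.0]
ft_force: [0.6, 0.0, 0.0]
grip_width: 0.087
grip_force: 0.0
```

>>> send_rows(moves=[1,1.8,-3.5,0.5,0,0,0,1,3.6,-7,1,0,0,0,1,5.4,-10.5,2,0,0,0,1,7.2,-14,3,0,0,0,1,9,-17.5,4,0,0,0])

```text
time: 1.4
position: [0.4554, 0.1149, 0.4]
tool_rot: [0.091, 0.996, 0.0, -0.0]
ft_force: [0.2, 0.4, -0.1]
grip_width: 0.0871
grip_force: 0.0
```

>>> send_rows(moves=[1,1,-3,0,0,0,0,1,2,-6,0,0,0,0,1,2.5,-8.5,0,0,0,0,1,2.5,-8.5,0,0,0,0,1,2.5,-8.5,0,0,0,0])

```text
time: 1.82
position: [0.4803, 0.0307, 0.3992]
tool_rot: [0.092, 0.996, 0.0, -0.001]
ft_force: [0.4, 0.5, -0.0]
grip_width: 0.0871
grip_force: 0.0
```

```bash
python3 - <<'E'
from h import *
c=cam("wrist"); np.save("w.npy",c); cv2.imwrite("pics/w1.png",c["img"]); print(c["W"].round(3),c["f"],c["cx"],c["cy"]); print(cams.camera("wrist")["hand_eye"])
E
```

```text
[[ 0.183  0.939  0.293  0.4  ]
 [ 0.983 -0.175 -0.053  0.046]
 [ 0.001  0.297 -0.955  0.584]
 [ 0.     0.     0.     1.   ]] 290.21173383197277 280.84075816353396 208.4850819179052
[[ 8.99943778e-04 -9.54311163e-01 -2.98813309e-01  8.22793456e-02]
 [ 9.99999396e-01  6.70359631e-04  8.70816484e-04  5.19319299e-04]
 [-6.30717513e-04 -2.98813912e-01  9.54311190e-01 -1.85012212e-01]
 [ 0.00000000e+00  0.00000000e+00  0.00000000e+00  1.00000000e+00]]
```

View pics/w1.png

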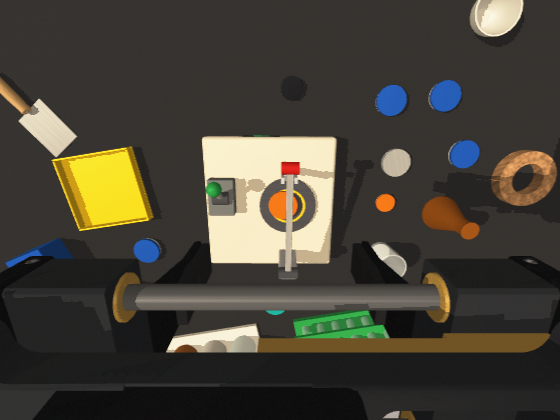

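The wrist view shows the plate around (288,206), spent dish (283,205), knob (290,168), ball (214,188), tray (103,188).

```bash
python3 - <<'E'
from h import *
np.set_printoptions(suppress=True,precision=4)
c=np.load("w.npy",allow_pickle=True).item();P=cloud(c);H,S,V=hsv(c);X,Y,Z=P[...,0],P[...,1],P[...,2]
print("px",[(p,[int(a[p[1],p[0]]) for a in(H,S,V)]) for p in[(290,168),(214,188),(283,205),(265,205),(304,205)]])
def show(n,m,z,**k):
    print(n)
    for b in blobs(c,m,z,**k):
        u,v=b[0].round().astype(int); print("  ",*b,"d",P[v,u])
show("blue",(H>100)&(H<125)&(S>130)&(V>60)&(Z<.03),.013)
show("orange",(H>3)&(H<16)&(S>150)&(V>150),.058,amin=40)
show("red",((H<3)|(H>174))&(S>150)&(V>80),.134,amin=30)
show("green",(H>45)&(H<75)&(S>100)&(V>50),.119,amin=30,amax=400)
show("grey",(S<60)&(V>110)&(Z<.03)&(Y>.15),.012,amin=100,amax=900)
m=(V>150)&(S<110)&(abs(X-.55)<.2)&(abs(Y-.05)<.2)&(Z<.06)&(Z>.02)
uv=np.argwhere(m)[:,::-1]; q=np.array([ray(c,*p,.038)[:2] for p in uv]).astype(np.float32)
r=cv2.minAreaRect(q);print("box",r)
# plate ring: yellow
m=(H>18)&(H<34)&(S>120)&(V>120)&(abs(X-.5)<.1)&(abs(Y-.03)<.08); uv=np.argwhere(m)[:,::-1]
q=np.array([ray(c,*p,.045)[:2] for p in uv]); A=np.c_[2*q,np.ones(len(q))]; s=np.linalg.lstsq(A,(q**2).sum(1),rcond=None)[0]
print("ring",len(q),s[:2],np.sqrt(s[2]+s[:2]@s[:2]))
m=(Z>.12)&(Z<.14)&(V>90)&(X>.37)&(X<.6)&(abs(Y-.04)<.06)&(S<70); q=P[m]; l=cv2.fitLine(q[:,:2].astype(np.float32),cv2.DIST_HUBER,0,.01,.01).ravel(); print("bar",q.mean(0),l,np.degrees(np.arctan2(l[1],l[0])),np.polyfit(q[:,0],q[:,2],1))
m=(H>20)&(H<33)&(S>130)&(Y<-.2); uv=np.argwhere(m)[:,::-1]; q=np.array([ray(c,*p,.022)[:2] for p in uv]).astype(np.float32);print("tray",cv2.minAreaRect(q))
E
```

```text
px [((290, 168), [1, 221, 228]), ((214, 188), [65, 177, 150]), ((283, 205), [13, 230, 247]), ((265, 205), [13, 20, 89]), ((304, 205), [25, 211, 240])]
blue
   [445.5  95.4] 783 [0.4161 0.3519 0.013 ] d [0.4156 0.3539 0.0112]
   [391.2 100. ] 762 [0.4058 0.2531 0.013 ] d [0.4058 0.2533 0.0117]
   [464.5 153.7] 669 [0.5304 0.3865 0.013 ] d [0.5311 0.3863 0.012 ]
   [ 58.5 248.8] 289 [ 0.5765 -0.4732  0.013 ] d [ 0.5753 -0.4701  0.0177]
   [146.4 250.4] 497 [ 0.6147 -0.2882  0.013 ] d [ 0.6133 -0.2881  0.0142]
orange
   [277.9 204.8] 399 [0.5528 0.0126 0.058 ] d [0.5531 0.0128 0.0587]
   [384.9 202.4] 269 [0.5852 0.2122 0.058 ] d [0.6014 0.2276 0.0099]
   [294.5 205.1] 66 [0.5593 0.0435 0.058 ] d [0.5586 0.0425 0.0589]
   [469.4 230.5] 220 [0.6726 0.3695 0.058 ] d [0.6451 0.3376 0.1088]
red
   [289.9 167.7] 211 [0.475  0.0471 0.134 ] d [0.4669 0.047  0.1845]
green
   [213.  189.2] 185 [ 0.4892 -0.0834  0.119 ] d [ 0.4876 -0.0815  0.1256]
grey
   [395.5 162.2] 653 [0.5226 0.2537 0.012 ] d [0.5227 0.2549 0.0111]
box ((0.5712525248527527, 0.06870916485786438), (0.4093557298183441, 0.2671136260032654), 76.30416870117188)
ring 657 [ 0.9403 -0.0524] 0.39157217978818093
bar [0.49   0.042  0.1281] [0.1461 0.9893 0.4888 0.0447] 81.59969 [-0.1333  0.1934]
tray ((0.47020864486694336, -0.3242563009262085), (0.1625281423330307, 0.150634765625), 88.51631927490234)
```

```bash
cat >> h.py <<'E'
def circ(q):
    q=np.asarray(q)[:,:2]
    for _ in range(4):
        A=np.c_[2*q,np.ones(len(q))]; s=np.linalg.lstsq(A,(q**2).sum(1),rcond=None)[0]; r=np.sqrt(s[2]+s[:2]@s[:2])
        e=abs(np.linalg.norm(q-s[:2],axis=1)-r); q=q[e<=max(np.percentile(e,85),.002)]
    return s[:2],r,len(q)
E
python3 - <<'E'
from h import *
np.set_printoptions(suppress=True,precision=4)
c0=np.load("w.npy",allow_pickle=True).item()
for n,c in(("wrist",c0),("top",cam("top"))):
    P=cloud(c);H,S,V=hsv(c);X,Y,Z=P[...,0],P[...,1],P[...,2]; print(n)
    near=(abs(X-.55)<.2)&(abs(Y-.03)<.2)
    m=near&(Z>.03)&(Z<.044)&(V>150)&(S<110); m=cv2.morphologyEx(m.astype(np.uint8),cv2.MORPH_OPEN,np.ones((3,3)))
    cs=max(cv2.findContours(m,cv2.RETR_EXTERNAL,cv2.CHAIN_APPROX_NONE)[0],key=cv2.contourArea)[:,0]
    q=np.array([ray(c,*p,.038)[:2] for p in cs]).astype(np.float32); print("box",cv2.minAreaRect(q)); print(cv2.boxPoints(cv2.minAreaRect(q)))
    m=near&((H<4)|(H>174))&(S>150)&(V>80)&(Z>.1); q=P[m]; print("knob",len(q),np.median(q,0) if len(q) else 0,np.percentile(q,[5,95],axis=0))
    m=near&(H>21)&(H<32)&(S>150)&(V>120)&(Z<.06); uv=np.argwhere(m)[:,::-1]
    q=np.array([ray(c,*p,.045)[:2] for p in uv]); print("ring",circ(q))
    m=near&(V<110)&(S<120)&(Z>.041)&(Z<.05); q=P[m]; print("plate",len(q),cv2.minEnclosingCircle(q[:,:2].astype(np.float32)))
    m=near&(H>3)&(H<20)&(S>170)&(V>150)&(Z>.05)&(Z<.066); q=P[m]; print("spent",cv2.minEnclosingCircle(q[:,:2].astype(np.float32)),np.median(q[:,2]))
    m=near&(H>50)&(H<75)&(S>110)&(V>40)&(Z>.08); q=P[m]; print("ball",len(q),q.mean(0),q.max(0))
    m=near&(Z>.125)&(S<70)&(X<.62)&(abs(Y-.035)<.03); q=P[m]; l=cv2.fitLine(q.astype(np.float32),cv2.DIST_HUBER,0,.01,.01).ravel(); print("bar",l)
E
```

```text
wrist
box ((0.553188145160675, -0.005141392350196838), (0.24735988676548004, 0.2544459402561188), 79.4281997680664)
[[ 0.4054 -0.1034]
 [ 0.6556 -0.1501]
 [ 0.7009  0.0931]
 [ 0.4508  0.1398]]
knob 212 [0.4664 0.0471 0.1839] [[0.4593 0.0366 0.1793]
 [0.4748 0.0575 0.1857]]
ring (array([0.5615, 0.0286]), np.float64(0.032456696120709796), 102)
plate 1230 ((0.6095402240753174, 0.05890613794326782), 0.2068587839603424)
spent ((0.5552655458450317, 0.020359084010124207), 0.027375930920243263) 0.058194439958450195
ball 207 [ 0.4871 -0.063   0.1698] [0.5056 0.0767 0.5844]
bar [-0.1914  0.0019  0.9815  0.4613  0.0347  0.4917]
top
box ((0.5834376811981201, -0.05927225947380066), (0.155497744679451, 0.1816786825656891), 79.2364273071289)
[[ 0.4797 -0.1187]
 [ 0.6582 -0.1526]
 [ 0.6872  0.0001]
 [ 0.5087  0.0341]]
knob 2 [0.5199 0.0148 0.986 ] [[0.5199 0.0148 0.986 ]
 [0.5199 0.0148 0.986 ]]
ring (array([0.5622, 0.0268]), np.float64(0.03123697273642252), 37)
plate 521 ((0.5606398582458496, 0.02829190157353878), 0.052689556032419205)
spent ((0.5558351278305054, 0.01956210657954216), 0.026296546682715416) 0.05818018704710748
ball 20 [ 0.5124 -0.0195  0.6838] [0.5199 0.0148 0.986 ]
bar [ 0.1401 -0.0794  0.9869  0.4935  0.0293  0.8053]
```

Plate centre C≈(0.561,0.0285), yaw −10.6° (consistent across box, ring and plate disc); bar at ≈0.25 rad, knob at (0.4665,0.047,0.175). Pinch the knob.

>>> send_rows(moves=[0.6,-0.7,0.8,-4,0,0,0,0.6,-1.4,1.6,-8,0,0,0,0.6,-1.4,1.6,-12,0,0,0,0.6,-1.4,1.6,-15,0,0,0,0.6,-1.4,1.6,-18,0,0,0], grip_force=15)

```text
time: 2.38
position: [0.4652, 0.0495, 0.2184]
tool_rot: [0.089, 0.996, 0.0, -0.0]
ft_force: [0.2, 1.3, 0.2]
grip_width: 0.0616
grip_force: 0.0
```

>>> send_rows(moves=[0.6,0,0,-2.5,0,0,0,0.6,0,0,-4.9,0,0,0,0.2,0,0,-4.9,0,0,0,0.2,0,0,-4.9,0,0,0,0.2,0,0,-4.9,0,0,0])

```text
time: 2.8
position: [0.4673, 0.0483, 0.1719]
tool_rot: [0.09, 0.996, -0.0, 0.001]
ft_force: [0.4, 0.1, 0.5]
grip_width: 0.0397
grip_force: 0.0
```

>>> send_rows(moves=[0.2,0,0,0,0,0,0,0.2,0,0,0,0,0,0])

```text
time: 2.97
position: [0.4675, 0.0478, 0.1723]
tool_rot: [0.091, 0.996, -0.0, 0.002]
ft_force: [-0.5, -0.2, -0.5]
grip_width: 0.0267
grip_force: 0.0
```

```bash
python3 - <<'E'
import numpy as np
h=np.array([.659,.010]);u=np.array([.983,-.184])
k=lambda t: np.r_[h-.202*np.cos(t)*u,.125+.202*np.sin(t)]
for t in np.arange(.25,1.7,.09): print(round(t,2),((k(t)-k(.25))*100).round(1))
E
```

```text
0.25 [0. 0. 0.]
0.34 [ 0.5 -0.1  1.7]
0.43 [ 1.2 -0.2  3.4]
0.52 [ 2.  -0.4  5. ]
0.61 [ 3.  -0.6  6.6]
0.7 [ 4.1 -0.8  8. ]
0.79 [ 5.3 -1.   9.4]
0.88 [ 6.6 -1.2 10.6]
0.97 [ 8.  -1.5 11.7]
1.06 [ 9.5 -1.8 12.6]
1.15 [11.1 -2.1 13.4]
1.24 [12.8 -2.4 14.1]
1.33 [14.5 -2.7 14.6]
1.42 [16.3 -3.  15. ]
1.51 [18.  -3.4 15.2]
1.6 [19.8 -3.7 15.2]
1.69 [21.6 -4.  15.1]
```

>>> send_rows(moves=[0.2,0,0,0,0,0,0,0.2,0,0,0,0,0,0,0.2,0.5,-0.1,1.7,0,0,0,0.2,1.2,-0.2,3.4,0,0,0,0.2,2,-0.4,5,0,0,0])

```text
time: 3.38
position: [0.4861, 0.0438, 0.2217]
tool_rot: [0.091, 0.996, 0.0, -0.0]
ft_force: [0.6, -0.1, 0.9]
grip_width: 0.0178
grip_force: 0.0
```

>>> send_rows(moves=[0.2,1,-0.2,1.6,0,0,0,0.2,2.1,-0.4,3,0,0,0,0.2,3.3,-0.6,4.4,0,0,0,0.2,4.6,-0.8,5.6,0,0,0,0.2,6,-1.1,6.7,0,0,0])

```text
time: 3.8
position: [0.5467, 0.0327, 0.2891]
tool_rot: [0.091, 0.996, 0.0, 0.001]
ft_force: [0.9, 0.8, -0.7]
grip_width: 0.0173
grip_force: 0.0
```

>>> send_rows(moves=[0.2,1.5,-0.3,0.9,0,0,0,0.2,3.1,-0.6,1.7,0,0,0,0.2,4.8,-0.9,2.4,0,0,0,0.2,6.5,-1.2,2.9,0,0,0,0.2,8.3,-1.5,3.3,0,0,0])

```text
time: 4.22
position: [0.63, 0.0175, 0.3217]
tool_rot: [0.091, 0.996, -0.0, 0.0]
ft_force: [0.2, 0.3, -0.6]
grip_width: 0.0173
grip_force: 0.0
```

>>> send_rows(moves=[0.2,1.7,-0.4,0.2,0,0,0,0.2,3.5,-0.7,0.2,0,0,0,0.2,3.5,-0.7,0.2,0,0,0,0.5,3.5,-0.7,0.2,0,0,0,0.5,3.5,-0.7,0.2,0,0,0])

```text
time: 4.63
position: [0.6633, 0.0109, 0.3224]
tool_rot: [0.091, 0.996, 0.0, -0.001]
ft_force: [-0.4, 0.6, -1.4]
grip_width: 0.0244
grip_force: 0.0
```

```bash
python3 - <<'E'
from h import *
c=cam("scene"); cv2.imwrite("pics/s1.png",cv2.resize(c["img"][120:300,180:420],None,fx=3,fy=3))
P=cloud(c);H,S,V=hsv(c);m=((H<4)|(H>174))&(S>140)&(V>70)&(abs(P[...,0]-.55)<.25)&(abs(P[...,1]-.03)<.1);q=P[m];print(len(q),np.median(q,0),q.min(0),q.max(0))
E
```

```text
37 [0.47277397 0.04401006 0.18260158] [0.46528671 0.03215996 0.1741164 ] [0.48108936 0.05694063 0.18768781]
```

View pics/s1.png

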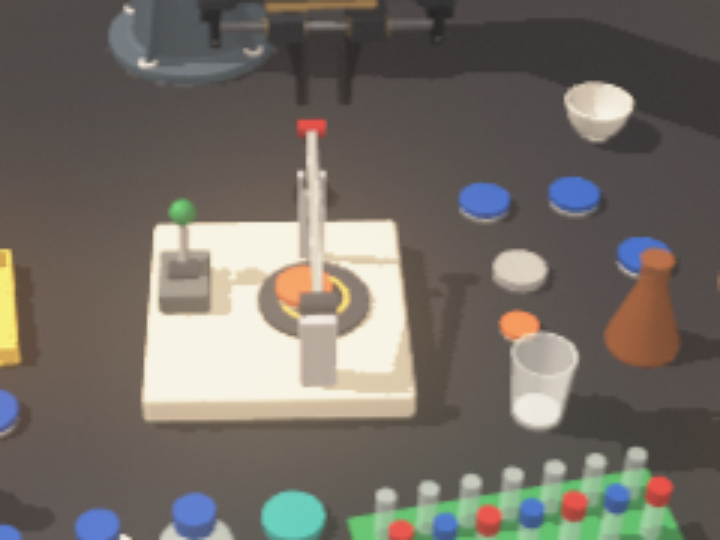

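```bash
python3 - <<'E'
from h import *
c=cam("scene");o=monitor.get_obs();W=np.linalg.inv(c["W"])
for p in [o["position"], o["position"]-[0,0,.014],[.469,.045,.175],[.561,.0285,.045],[.659,.010,.125]]:
    q=W[:3,:3]@p+W[:3,3]; print(np.round(p,3),(q[:2]/q[2]*c["f"]+[c["cx"],c["cy"]]).round(1),q[2].round(3))
P=cloud(c); m=(P[...,2]>.29)&(abs(P[...,0]-.6)<.2)&(abs(P[...,1])<.15)&(P[...,2]<.36);q=P[m];print(len(q));
print(c["d"][120+80,180+100],c["d"][120+90,180+116])
for u,v in [(281,150),(295,150),(281,145),(295,145)]: print(P[v,u].round(3))
w=cam("wrist"); cv2.imwrite("pics/w2.png",w["img"])
E
```

```text
[0.663 0.011 0.323] [287.1 159.6] 1.252
[0.663 0.011 0.309] [287.1 164.3] 1.261
[0.469 0.045 0.175] [282.9 162.8] 1.498
[0.561 0.028 0.045] [283.9 218.1] 1.51
[0.659 0.01  0.125] [285.5 220.1] 1.382
41
1.5431547 1.5353014
[ 0.669 -0.006  0.357]
[0.678 0.026 0.358]
[ 0.668 -0.005  0.37 ]
[0.675 0.027 0.37 ]
```

View pics/w2.png

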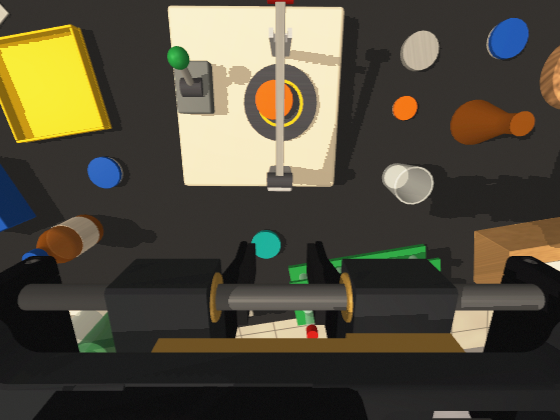

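The bar did not move (knob still at image top); the fingertips at (250,243) and (318,243) look higher than I assumed. I'll check the overhang.

```bash
python3 - <<'E'
from h import *
print(robot.finger_overhang, robot.Unreachable)
w=cam("wrist");o=monitor.get_obs();T=R.from_quat(o["tool_rot"]).as_matrix();P=(cloud(w)-o["position"])@T
print(o["position"],o["grip_width"])
for u,v in[(250,246),(249,250),(248,256),(318,246),(319,250),(320,256),(240,262),(330,262)]: print(u,v,w["d"][v,u],P[v,u].round(3))
m=(w["d"]>0.02)&(abs(P[...,0])<.03)&(abs(P[...,1])<.07)&(P[...,2]<.08); print(np.percentile(P[m][:,2],[50,90,95,98,99,100]).round(4))
c=cam("scene");P=(cloud(c)-o["position"])@T;m=(abs(P[...,0])<.03)&(abs(P[...,1])<.06)&(P[...,2]<.08); print(np.percentile(P[m][:,2],[50,90,95,98,99,100]).round(4),P[m].mean(0))
E
```

```text
0.014 <class 'rig.Unreachable'>
[0.66352108 0.01101652 0.32306009] 0.03841028111116183
250 246 0.17216131 [ 0.01  -0.018 -0.027]
249 250 0.16643016 [ 0.01  -0.018 -0.033]
248 256 0.15834573 [ 0.01  -0.017 -0.042]
318 246 0.17204791 [ 0.01   0.023 -0.027]
319 250 0.16844696 [ 0.009  0.023 -0.031]
320 256 0.15986443 [ 0.01   0.022 -0.04 ]
240 262 0.15368775 [ 0.009 -0.021 -0.047]
330 262 0.14902155 [ 0.012  0.026 -0.051]
[-0.1308 -0.1106 -0.0795 -0.0496 -0.038  -0.0214]
[-0.2222 -0.1188 -0.0706 -0.0451 -0.0338 -0.0231] [-0.01717734 -0.00265109 -0.22981311]
```

Both cameras agree the fingertips are really 22 mm *behind* the reported TCP (36 mm shorter than stated), which explains the miss. I'll use grasp z = TCP + 41 mm from here. Retry the knob.

>>> send_rows(moves=[0.6,-4,0.7,0,0,0,0,0.6,-8,1.5,0,0,0,0,0.6,-12,2.2,0,0,0,0,0.6,-16,2.9,-1.5,0,0,0,0.6,-19.7,3.6,-4,0,0,0])

```text
time: 5.3
position: [0.4706, 0.0463, 0.2874]
tool_rot: [0.091, 0.996, -0.0, 0.003]
ft_force: [-0.3, 0.5, -0.8]
grip_width: 0.0517
grip_force: 0.0
```

>>> send_rows(moves=[0.6,0,0,-4,0,0,0,0.6,0,0,-8,0,0,0,0.6,0,0,-11,0,0,0,0.6,0,0,-13,0,0,0,0.6,0,0,-14.9,0,0,0])

```text
time: 5.72
position: [0.4706, 0.0461, 0.1354]
tool_rot: [0.091, 0.996, 0.0, -0.0]
ft_force: [0.0, -0.2, -0.1]
grip_width: 0.0526
grip_force: 0.0
```

>>> send_rows(moves=[0.15,0,0,0,0,0,0,0.15,0,0,0,0,0,0,0.15,0,0,0,0,0,0,0.15,0,0,0,0,0,0,0.15,0,0,0,0,0,0])

```text
time: 6.13
position: [0.4726, 0.0458, 0.1379]
tool_rot: [0.091, 0.996, -0.0, 0.002]
ft_force: [0.1, -2.6, -0.0]
grip_width: 0.0269
grip_force: 2.8
```

>>> send_rows(moves=[0.15,0,0,0,0,0,0,0.15,0.5,-0.1,1.7,0,0,0,0.15,1.2,-0.2,3.4,0,0,0,0.15,2,-0.4,5,0,0,0,0.15,3,-0.6,6.6,0,0,0])

```text
time: 6.55
position: [0.5018, 0.0397, 0.2036]
tool_rot: [0.091, 0.996, -0.0, 0.0]
ft_force: [3.4, -1.2, -4.5]
grip_width: 0.0258
grip_force: 15.0
```

>>> send_rows(moves=[0.15,1.1,-0.2,1.4,0,0,0,0.15,2.3,-0.4,2.8,0,0,0,0.15,3.6,-0.6,4,0,0,0,0.15,5,-0.9,5.1,0,0,0,0.15,6.5,-1.2,6,0,0,0])

```text
time: 6.97
position: [0.5661, 0.0274, 0.2633]
tool_rot: [0.091, 0.996, -0.0, -0.001]
ft_force: [-0.8, -1.2, -3.6]
grip_width: 0.0258
grip_force: 15.0
```

>>> send_rows(moves=[0.15,1.6,-0.3,0.8,0,0,0,0.15,3.3,-0.6,1.5,0,0,0,0.15,5,-0.9,2,0,0,0,0.15,6.8,-1.2,2.4,0,0,0,0.15,8.5,-1.6,2.6,0,0,0])

```text
time: 7.38
position: [0.6511, 0.0112, 0.2887]
tool_rot: [0.091, 0.996, -0.001, -0.001]
ft_force: [-1.1, -1.4, -3.3]
grip_width: 0.0255
grip_force: 15.0
```

>>> send_rows(moves=[0.15,1.7,-0.3,0,0,0,0,0.15,1.7,-0.3,0,0,0,0,0.6,1.7,-0.3,0,0,0,0,0.6,1.7,-0.3,0,0,0,0,0.6,1.7,-0.3,3,0,0,0])

```text
time: 7.8
position: [0.6634, 0.0103, 0.312]
tool_rot: [0.091, 0.996, 0.001, -0.008]
ft_force: [-0.6, -0.7, -2.1]
grip_width: 0.039
grip_force: 0.0
```

>>> send_rows(moves=[0.6,0,0,4,0,0,0,0.8,-2,0.4,5,0,0,0,0.8,-6,1.1,5,0,0,0,0.8,-10,1.9,4,0,0,0,0.8,-14,2.6,2,0,0,0])

```text
time: 8.22
position: [0.5303, 0.0354, 0.3423]
tool_rot: [0.09, 0.996, 0.0, 0.003]
ft_force: [0.2, -0.1, 0.3]
grip_width: 0.0671
grip_force: 0.0
```

>>> send_rows(moves=[0.8,0,0,-3,0,0,0,0.8,0,0,-6,0,0,0,0.8,0,0,-6,0,0,0,0.8,0,0,-6,0,0,0])

```text
time: 8.55
position: [0.5301, 0.035, 0.2798]
tool_rot: [0.091, 0.996, 0.0, -0.002]
ft_force: [0.8, -1.2, -0.0]
grip_width: 0.0694
grip_force: 0.0
```

```bash
cat > plate.py <<'E'
from h import *
import sys
np.set_printoptions(suppress=True,precision=4)
w=cam("wrist");np.save("w.npy",w);P=cloud(w);H,S,V=hsv(w);X,Y,Z=P[...,0],P[...,1],P[...,2]
if len(sys.argv)>1: cv2.imwrite(f"pics/{sys.argv[1]}.png",w["img"])
near=(np.hypot(X-.561,Y-.0285)<.09)
def edge(m,z):
    m=cv2.morphologyEx(m.astype(np.uint8),cv2.MORPH_CLOSE,np.ones((3,3)))
    cs=max(cv2.findContours(m,cv2.RETR_EXTERNAL,cv2.CHAIN_APPROX_NONE)[0],key=cv2.contourArea)[:,0]
    return circ([ray(w,*p,z) for p in cs])
print("plate", edge(near&(V<140)&(Z>.040)&(Z<.05)|near&(Z>.05)&(Z<.07),.045))
m=near&(H>21)&(H<32)&(S>150)&(V>120)&(Z<.055);uv=np.argwhere(m)[:,::-1]
if len(uv)>20: print("ring",circ([ray(w,*p,.045) for p in uv]))
m=near&(H>3)&(H<19)&(S>170)&(V>120)&(Z>.05)
if m.sum()>50: print("spent",edge(m,.058),np.median(Z[m]))
m=near&(H>100)&(H<125)&(S>130)&(V>50)&(Z>.05)
if m.sum()>50: z=np.median(Z[m]);print("blue top",z,edge(m,z))
m=((H<4)|(H>174))&(S>140)&(V>60)&(Z>.1)&(np.hypot(X-.56,Y-.03)<.2);print("knob",m.sum(),np.median(P[m],0) if m.any() else 0)
print(monitor.get_obs()["position"])
E
python3 plate.py w3
```

```text
plate (array([0.5613, 0.0293]), np.float64(0.05356552113173486), 194)
ring (array([0.5615, 0.0285]), np.float64(0.03226268974742847), 219)
spent (array([0.555 , 0.0209]), np.float64(0.026735093268578328), 103) 0.05816019894795149
knob 0 0
[0.5321 0.0346 0.2812]
```

View pics/w3.png

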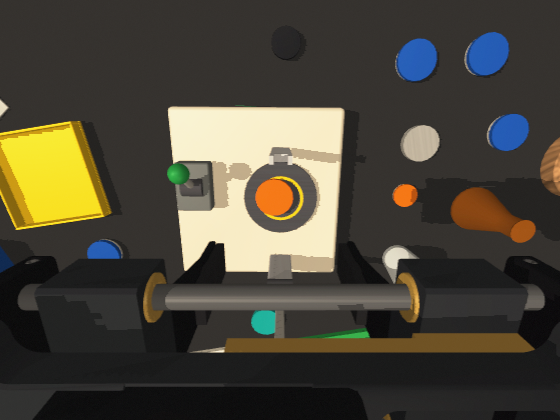

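The bar is upright (seen end-on, hinge at (280,265)); the spent dish at (274,197) is off-centre on the plate. Grasp it.

>>> send_rows(moves=[0.85,1.2,-0.7,-4,0,0,0,0.85,2.3,-1.4,-8,0,0,0,0.85,2.3,-1.4,-12,0,0,0,0.85,2.3,-1.4,-16,0,0,0,0.85,2.3,-1.4,-19,0,0,0], grip_force=10)

```text
time: 9.02
position: [0.5565, 0.02, 0.0893]
tool_rot: [0.091, 0.996, 0.0, 0.001]
ft_force: [-0.8, -0.7, -0.0]
grip_width: 0.074
grip_force: 0.0
```

>>> send_rows(moves=[0.85,0,0,-3,0,0,0,0.85,0,0,-5,0,0,0,0.85,0,0,-6.2,0,0,0,0.5,0,0,-6.2,0,0,0,0.5,0,0,-6.2,0,0,0])

```text
time: 9.43
position: [0.5569, 0.02, 0.029]
tool_rot: [0.091, 0.996, -0.0, 0.001]
ft_force: [0.4, -0.5, 0.7]
grip_width: 0.067
grip_force: 0.0
```

>>> send_rows(moves=[0.5,0,0,0,0,0,0,0.5,0,0,0,0,0,0,0.5,0,0,0,0,0,0,0.5,0,0,2,0,0,0,0.5,0,0,5,0,0,0])

```text
time: 9.85
position: [0.553, 0.0206, 0.0773]
tool_rot: [0.091, 0.996, 0.0, -0.003]
ft_force: [0.5, -1.2, -0.5]
grip_width: 0.0542
grip_force: 10.0
```

>>> send_rows(moves=[0.5,0,0,4,0,0,0,0.5,0,0,8,0,0,0,0.5,-0.7,-3.4,10,0,0,0,0.5,-1.6,-7.4,10,0,0,0,0.5,-2.5,-11.4,10,0,0,0])

```text
time: 10.27
position: [0.5313, -0.0946, 0.1816]
tool_rot: [0.089, 0.996, -0.001, 0.003]
ft_force: [0.5, 0.2, -1.0]
grip_width: 0.0543
grip_force: 10.0
```

>>> send_rows(moves=[0.5,-1,-4,0,0,0,0,0.5,-2,-8,0,0,0,0,0.5,-3,-12,0,0,0,0,0.5,-4,-16,0,0,0,0,0.5,-5,-20,-2,0,0,0])

```text
time: 10.68
position: [0.4824, -0.2944, 0.164]
tool_rot: [0.091, 0.996, -0.003, 0.004]
ft_force: [0.5, 0.3, -0.0]
grip_width: 0.0545
grip_force: 10.0
```

>>> send_rows(moves=[0.5,-0.9,-3.5,-3,0,0,0,0.5,-0.9,-3.5,-7,0,0,0,0.5,-0.9,-3.5,-10,0,0,0,0.5,-0.9,-3.5,-13,0,0,0,0.5,-0.9,-3.5,-14,0,0,0])

```text
time: 11.1
position: [0.4695, -0.3235, 0.0168]
tool_rot: [0.091, 0.996, 0.002, -0.003]
ft_force: [-0.8, 0.2, 0.5]
grip_width: 0.0543
grip_force: 10.0
```

>>> send_rows(moves=[0.5,0,0,-1.5,0,0,0,0.5,0,0,-2.9,0,0,0,0.5,0,0,-2.9,0,0,0,0.85,0,0,-2.9,0,0,0,0.85,0,0,-2.9,0,0,0])

```text
time: 11.52
position: [0.4729, -0.3257, -0.0073]
tool_rot: [0.091, 0.996, -0.001, 0.001]
ft_force: [-0.1, -0.2, 0.7]
grip_width: 0.0617
grip_force: 0.0
```

>>> send_rows(moves=[0.85,0,0,0,0,0,0,0.85,0,0,4,0,0,0,0.85,0,0,8,0,0,0,0.85,0,0,12,0,0,0,0.85,3.5,0.9,14,0,0,0])

```text
time: 11.93
position: [0.504, -0.3181, 0.1364]
tool_rot: [0.093, 0.996, -0.002, 0.0]
ft_force: [1.2, -1.2, 0.1]
grip_width: 0.0739
grip_force: 0.0
```

>>> send_rows(moves=[0.9,3.8,0.9,0,0,0,0,0.9,7.3,1.8,0,0,0,0,0.9,7.3,1.8,0,0,0,0])

```text
time: 12.18
position: [0.5873, -0.2973, 0.1343]
tool_rot: [0.089, 0.996, -0.002, 0.005]
ft_force: [-0.2, -0.9, 0.3]
grip_width: 0.078
grip_force: 0.0
```

```bash
cat > look.py <<'E'
from h import *
import sys
np.set_printoptions(suppress=True,precision=4)
n=sys.argv[1]; c=cam(n);P=cloud(c);H,S,V=hsv(c);Z=P[...,2]
if len(sys.argv)>2: cv2.imwrite(f"pics/{sys.argv[2]}.png",c["img"])
def show(n,m,z,lo=1e-4*3):
    for i in cv2.findContours(cv2.morphologyEx(m.astype(np.uint8),cv2.MORPH_OPEN,np.ones((3,3))),cv2.RETR_EXTERNAL,cv2.CHAIN_APPROX_NONE)[0]:
        if cv2.contourArea(i)<80: continue
        q=np.array([ray(c,*p,z)[:2] for p in i[:,0]]).astype(np.float32); (x,y),(a,b),_=cv2.minAreaRect(q)
        if max(a,b)<.075 and max(a,b)>.03: print(n,np.array([x,y]).round(4),"size",round(a,3),round(b,3),"z",np.median(Z[i[:,0,1],i[:,0,0]]).round(3))
ok=(P[...,0]>.25)&(P[...,0]<.8)
show("blue",ok&(H>100)&(H<125)&(S>130)&(V>50)&(Z<.03),.013)
show("cover",ok&(S<70)&(V>110)&(Z<.02)&(P[...,1]>.15),.012)
show("orange",ok&(H>3)&(H<19)&(S>170)&(V>120)&(Z<.03),.017)
E
python3 look.py wrist
```

```text
blue [ 0.6147 -0.2901] size 0.054 0.055 z 0.011
orange [ 0.4708 -0.3234] size 0.054 0.053 z 0.017
```

```bash
cat > pos.py <<'E'
from h import *
a=[]
for _ in range(3): cams.camera("top"); a.append(monitor.get_obs()["position"])
print(np.array(a).round(4),np.mean(a,0).round(4))
E
python3 pos.py
```

```text
[[ 0.581  -0.2974  0.1322]
 [ 0.5795 -0.2974  0.1316]
 [ 0.5788 -0.2977  0.1313]] [ 0.5798 -0.2975  0.1317]
```

>>> send_rows(moves=[0.9,2,0.4,-3,0,0,0,0.9,3.7,0.8,-7,0,0,0,0.9,3.7,0.8,-11,0,0,0,0.9,3.7,0.8,-13.5,0,0,0,0.9,3.7,0.8,-14.9,0,0,0])

```text
time: 12.8
position: [0.6129, -0.2887, -0.0221]
tool_rot: [0.091, 0.996, 0.002, -0.004]
ft_force: [0.2, -0.3, 0.3]
grip_width: 0.0784
grip_force: 0.0
```

>>> send_rows(moves=[0.9,0,0,0,0,0,0,0.5,0,0,0,0,0,0,0.5,0,0,0,0,0,0,0.5,0,0,0,0,0,0,0.5,0,0,0,0,0,0])

```text
time: 13.22
position: [0.6172, -0.2907, -0.0167]
tool_rot: [0.091, 0.996, -0.0, 0.001]
ft_force: [-0.0, -0.4, -0.6]
grip_width: 0.059
grip_force: 0.0
```

>>> send_rows(moves=[0.5,0,0,0,0,0,0,0.5,0,0,4,0,0,0,0.5,0,0,8,0,0,0,0.5,0,0,12,0,0,0,0.5,0,0,16,0,0,0])

```text
time: 13.63
position: [0.6165, -0.2898, 0.1436]
tool_rot: [0.091, 0.996, 0.0, -0.0]
ft_force: [0.9, -0.6, -0.4]
grip_width: 0.0548
grip_force: 10.0
```

>>> send_rows(moves=[0.5,-2,3,0,0,0,0,0.5,-4,6,0,0,0,0,0.5,-5.4,9.5,0,0,0,0,0.5,-5.4,13.5,0,0,0,0,0.5,-5.4,17.5,0,0,0])

```text
validation failed for argument at $.mo...
```

>>> send_rows(moves=[0.5,0,4,0,0,0,0,0.5,0,8,0,0,0,0,0.5,0,12,0,0,0,0,0.5,0,14.4,0,0,0,0,0.5,0,14.4,0,0,0,0])

```text
time: 14.05
position: [0.6156, -0.1399, 0.1424]
tool_rot: [0.088, 0.996, 0.001, -0.001]
ft_force: [-0.3, -0.7, -1.2]
grip_width: 0.0544
grip_force: 10.0
```

```bash
python3 pos.py
```

```text
[[ 0.6164 -0.143   0.1425]
 [ 0.617  -0.1451  0.1425]
 [ 0.6173 -0.1464  0.1425]] [ 0.6169 -0.1448  0.1425]
```

One call was refused, so the arm went +y only; it's still clear. Shift −x first, then +y.

>>> send_rows(moves=[0.5,-3,0,0,0,0,0,0.5,-5.5,1,0,0,0,0,0.5,-5.6,5,0,0,0,0,0.5,-5.6,9,0,0,0,0,0.5,-5.6,13,0,0,0])

```text
validation failed for argument at $.mo...
```

>>> send_rows(moves=[0.5,0,3,0,0,0,0,0.5,0,4.5,0,0,0,0,0.5,0,4.5,0,0,0,0,0.5,0,4.5,0,0,0,0])

```text
time: 14.53
position: [0.617, -0.1015, 0.142]
tool_rot: [0.09, 0.996, -0.0, -0.0]
ft_force: [0.6, -1.0, 0.2]
grip_width: 0.0543
grip_force: 10.0
```

```bash
python3 pos.py
```

```text
[[ 0.6172 -0.1021  0.1421]
 [ 0.6172 -0.1024  0.1421]
 [ 0.6172 -0.1024  0.1421]] [ 0.6172 -0.1023  0.1421]
```

>>> send_rows(moves=[0.5,-3,0,0,0,0,0,0.5,-5.6,0,0,0,0,0,0.5,-5.6,0,0,0,0,0])

```text
time: 14.93
position: [0.5546, -0.1006, 0.1411]
tool_rot: [0.092, 0.996, 0.001, -0.005]
ft_force: [-0.5, -0.2, -0.8]
grip_width: 0.0544
grip_force: 10.0
```

>>> send_rows(moves=[0.5,0,4,0,0,0,0,0.5,0,8,0,0,0,0,0.5,0,12,0,0,0,0,0.5,0,13.1,0,0,0,0,0.5,0,13.1,0,0,0,0])

```text
time: 15.35
position: [0.5612, 0.0322, 0.1422]
tool_rot: [0.089, 0.996, 0.0, 0.0]
ft_force: [0.6, 0.1, -0.6]
grip_width: 0.0545
grip_force: 10.0
```

```bash
python3 pos.py
```

```text
[[0.5616 0.0304 0.1422]
 [0.5617 0.0293 0.1422]
 [0.5617 0.0287 0.1422]] [0.5617 0.0295 0.1422]
```

>>> send_rows(moves=[0.5,0,0,-4,0,0,0,0.5,0,0,-8,0,0,0,0.5,0,0,-10,0,0,0,0.5,0,0,-11.3,0,0,0,0.5,0,0,-11.3,0,0,0])

```text
time: 15.92
position: [0.5599, 0.028, 0.0265]
tool_rot: [0.092, 0.996, -0.0, -0.002]
ft_force: [0.0, 0.0, 0.0]
grip_width: 0.0547
grip_force: 10.0
```

>>> send_rows(moves=[0.5,0,0,0,0,0,0,0.85,0,0,0,0,0,0,0.85,0,0,0,0,0,0,0.85,0,0,0,0,0,0,0.85,0,0,3,0,0,0])

```text
time: 16.33
position: [0.5575, 0.0301, 0.0559]
tool_rot: [0.091, 0.996, 0.0, -0.005]
ft_force: [-0.7, -0.0, 0.3]
grip_width: 0.0709
grip_force: 0.0
```

>>> send_rows(moves=[0.85,0,0,4,0,0,0,0.85,0,0,8,0,0,0,0.85,0,0,12,0,0,0,0.85,-2,0,15,0,0,0,0.85,-2,0,15,0,0,0])

```text
time: 16.75
position: [0.5423, 0.0299, 0.2164]
tool_rot: [0.09, 0.996, -0.0, 0.006]
ft_force: [0.6, 0.1, 0.6]
grip_width: 0.0738
grip_force: 0.0
```

```bash
python3 plate.py; python3 look.py wrist; python3 look.py top
```

```text
plate (array([0.5614, 0.0292]), np.float64(0.053719974262293066), 233)
ring (array([0.5619, 0.029 ]), np.float64(0.032132709294234736), 437)
spent (array([0.7   , 0.1836]), np.float64(0.007467979236786609), 28) 0.32616666545636336
blue top 0.05803130094508563 (array([0.5592, 0.0298]), np.float64(0.026691732994189764), 121)
knob 0 0
[0.542  0.03   0.2136]
blue [0.532 0.374] size 0.056 0.037 z 0.011
blue [0.4066 0.2526] size 0.057 0.053 z 0.009
blue [0.4167 0.3498] size 0.054 0.058 z 0.009
cover [0.523  0.2524] size 0.059 0.053 z 0.007
orange [0.6351 0.316 ] size 0.039 0.061 z 0.016
orange [0.5999 0.2239] size 0.037 0.035 z 0.009
orange [ 0.4741 -0.3137] size 0.044 0.056 z 0.016
blue [0.407  0.2528] size 0.054 0.054 z 0.01
blue [0.418  0.3502] size 0.056 0.054 z 0.007
blue [0.5315 0.385 ] size 0.056 0.055 z 0.006
cover [0.2978 0.4233] size 0.053 0.048 z 0.017
cover [0.5237 0.2521] size 0.055 0.057 z 0.002
cover [0.7203 0.2101] size 0.037 0.035 z 0.013
orange [ 0.4712 -0.3232] size 0.052 0.051 z 0.017
orange [0.6033 0.2239] size 0.034 0.035 z 0.009
orange [0.6378 0.3128] size 0.025 0.058 z 0.017
```

>>> send_rows(moves=[0.9,-2,3.4,0,0,0,0,0.9,-4,6.8,0,0,0,0,0.9,-6,10.2,0,0,0,0,0.9,-8,13.6,-1,0,0,0,0.9,-10,17,-3,0,0,0])

```text
time: 17.32
position: [0.4419, 0.1995, 0.1799]
tool_rot: [0.091, 0.996, 0.0, 0.001]
ft_force: [0.7, 0.1, -0.7]
grip_width: 0.0784
grip_force: 0.0
```

>>> send_rows(moves=[0.9,-2,3,-3,0,0,0,0.9,-3.4,5.4,-6,0,0,0,0.9,-3.4,5.4,-8,0,0,0,0.9,-3.4,5.4,-8,0,0,0,0.9,-3.4,5.4,-8,0,0,0])

```text
time: 17.73
position: [0.4066, 0.2517, 0.0983]
tool_rot: [0.09, 0.996, -0.001, -0.002]
ft_force: [0.8, -0.3, -0.1]
grip_width: 0.0784
grip_force: 0.0
```

```bash
python3 pos.py; python3 look.py wrist
```

```text
[[0.4083 0.2517 0.0996]
 [0.4093 0.2517 0.1005]
 [0.4098 0.2517 0.101 ]] [0.4091 0.2517 0.1004]
blue [0.4056 0.2539] size 0.054 0.055 z 0.012
blue [0.4155 0.352 ] size 0.056 0.054 z 0.011
cover [0.5421 0.2516] size 0.048 0.016 z 0.012
cover [0.4955 0.2588] size 0.037 0.01 z 0.004
cover [0.2991 0.4267] size 0.056 0.05 z 0.019
```

>>> send_rows(moves=[0.9,-0.4,0.2,-4,0,0,0,0.9,-0.4,0.2,-8,0,0,0,0.9,-0.4,0.2,-10.5,0,0,0,0.9,-0.4,0.2,-12,0,0,0,0.9,-0.4,0.2,-12,0,0,0])

```text
time: 18.35
position: [0.4048, 0.2532, -0.021]
tool_rot: [0.092, 0.996, -0.0, -0.0]
ft_force: [-0.5, -0.3, 0.7]
grip_width: 0.078
grip_force: 0.0
```

>>> send_rows(moves=[0.5,0,0,0,0,0,0,0.5,0,0,0,0,0,0,0.5,0,0,0,0,0,0,0.5,0,0,0,0,0,0,0.5,0,0,0,0,0,0])

```text
time: 18.77
position: [0.4048, 0.2541, -0.0189]
tool_rot: [0.091, 0.996, 0.0, 0.001]
ft_force: [-0.4, -0.9, 3.5]
grip_width: 0.0547
grip_force: 10.0
```

>>> send_rows(moves=[0.5,0,0,4,0,0,0,0.5,0,0,8,0,0,0,0.5,0,0,12,0,0,0,0.5,0,0,16,0,0,0,0.5,1.8,-2.8,18,0,0,0])

```text
time: 19.18
position: [0.4208, 0.2293, 0.1646]
tool_rot: [0.088, 0.996, 0.002, 0.002]
ft_force: [0.7, 0.0, 0.4]
grip_width: 0.0545
grip_force: 10.0
```

>>> send_rows(moves=[0.5,2,-3,0,0,0,0,0.5,4,-6,0,0,0,0,0.5,6,-9,0,0,0,0,0.5,8,-12,0,0,0,0,0.5,10,-15,0,0,0,0])

```text
time: 19.6
position: [0.5224, 0.0745, 0.1608]
tool_rot: [0.091, 0.996, 0.0, 0.0]
ft_force: [0.3, 0.4, -0.1]
grip_width: 0.0547
grip_force: 10.0
```

>>> send_rows(moves=[0.5,2,-2.5,0,0,0,0,0.5,3.7,-4.7,0,0,0,0,0.5,3.7,-4.7,-2,0,0,0,0.5,3.7,-4.7,-2,0,0,0])

```text
time: 19.93
position: [0.5579, 0.0276, 0.1382]
tool_rot: [0.092, 0.996, 0.0, -0.002]
ft_force: [-1.4, 0.7, -1.7]
grip_width: 0.0548
grip_force: 10.0
```

```bash
python3 pos.py
```

```text
[[0.557  0.0287 0.1389]
 [0.5573 0.0293 0.1397]
 [0.5578 0.0297 0.1403]] [0.5574 0.0292 0.1396]
```

>>> send_rows(moves=[0.5,0.2,-0.1,-4,0,0,0,0.5,0.2,-0.1,-7,0,0,0,0.5,0.2,-0.1,-9,0,0,0,0.5,0.2,-0.1,-10,0,0,0,0.5,0.2,-0.1,-10,0,0,0])

```text
time: 20.5
position: [0.5598, 0.029, 0.0393]
tool_rot: [0.09, 0.996, 0.0, -0.001]
ft_force: [-0.2, 0.5, -0.6]
grip_width: 0.0549
grip_force: 10.0
```

>>> send_rows(moves=[0.5,0,0,0,0,0,0,0.85,0,0,0,0,0,0,0.85,0,0,0,0,0,0,0.85,0,0,0,0,0,0,0.85,0,0,3,0,0,0])

```text
time: 20.92
position: [0.5575, 0.0284, 0.067]
tool_rot: [0.091, 0.996, 0.0, -0.005]
ft_force: [0.1, -0.0, 0.3]
grip_width: 0.071
grip_force: 0.0
```

>>> send_rows(moves=[0.85,0,0,4,0,0,0,0.85,0,0,8,0,0,0,0.85,0,0,12,0,0,0,0.85,-2,0,13,0,0,0,0.85,-2,0,13,0,0,0])

```text
time: 21.33
position: [0.5407, 0.028, 0.2048]
tool_rot: [0.091, 0.996, -0.0, 0.003]
ft_force: [-0.9, 0.5, 0.2]
grip_width: 0.0736
grip_force: 0.0
```

```bash
python3 plate.py; python3 look.py top|grep -v orange
```

```text
plate (array([0.5613, 0.0291]), np.float64(0.05376139767728589), 236)
ring (array([0.5618, 0.0288]), np.float64(0.03213934176852631), 289)
spent (array([0.6895, 0.1789]), np.float64(0.0048250431966412955), 25) 0.31626917425284434
blue top 0.0709686740176575 (array([0.5596, 0.0291]), np.float64(0.02931769293345451), 96)
knob 0 0
[0.5408 0.028  0.2027]
blue [0.418  0.3502] size 0.056 0.054 z 0.008
blue [0.5315 0.385 ] size 0.056 0.055 z 0.007
cover [0.2976 0.4233] size 0.053 0.048 z 0.017
cover [0.5237 0.2521] size 0.055 0.057 z 0.003
cover [0.7203 0.2101] size 0.037 0.035 z 0.013
```

>>> send_rows(moves=[0.9,-1.5,3.8,0,0,0,0,0.9,-3,7.6,0,0,0,0,0.9,-4.5,11.4,0,0,0,0,0.9,-6,15.2,-1,0,0,0,0.9,-7.5,19,-2,0,0,0])

```text
time: 21.85
position: [0.4658, 0.2187, 0.179]
tool_rot: [0.091, 0.996, -0.0, -0.0]
ft_force: [1.3, 0.9, -1.1]
grip_width: 0.0779
grip_force: 0.0
```

>>> send_rows(moves=[0.9,-1.5,3.8,-2,0,0,0,0.9,-3,7.6,-4,0,0,0,0.9,-4.7,11.4,-7,0,0,0,0.9,-4.8,13.2,-8,0,0,0,0.9,-4.8,13.2,-8,0,0,0])

```text
time: 22.27
position: [0.4138, 0.3524, 0.095]
tool_rot: [0.088, 0.996, -0.002, -0.004]
ft_force: [-0.1, -0.8, -0.4]
grip_width: 0.0784
grip_force: 0.0
```

```bash
python3 pos.py; python3 look.py wrist
```

```text
[[0.4153 0.3506 0.0965]
 [0.4168 0.3496 0.0979]
 [0.4178 0.349  0.0989]] [0.4166 0.3498 0.0978]
blue [0.5512 0.3843] size 0.041 0.012 z 0.013
blue [0.506  0.3872] size 0.033 0.011 z 0.012
blue [0.4161 0.3526] size 0.054 0.055 z 0.012
cover [0.5372 0.2572] size 0.047 0.028 z 0.012
cover [0.2992 0.4216] size 0.055 0.055 z 0.019
```

>>> send_rows(moves=[0.9,-0.3,0.3,-4,0,0,0,0.9,-0.3,0.3,-8,0,0,0,0.9,-0.3,0.3,-10.5,0,0,0,0.9,-0.3,0.3,-11.8,0,0,0,0.9,-0.3,0.3,-11.8,0,0,0])

```text
time: 22.88
position: [0.4148, 0.3499, -0.0198]
tool_rot: [0.092, 0.996, -0.001, -0.002]
ft_force: [-0.1, 0.0, 1.2]
grip_width: 0.0784
grip_force: 0.0
```

>>> send_rows(moves=[0.5,0,0,0,0,0,0,0.5,0,0,0,0,0,0,0.5,0,0,0,0,0,0,0.5,0,0,0,0,0,0,0.5,0,0,0,0,0,0])

```text
time: 23.3
position: [0.4163, 0.3526, -0.0163]
tool_rot: [0.091, 0.996, 0.001, 0.001]
ft_force: [0.3, -1.2, 3.8]
grip_width: 0.054
grip_force: 10.0
```

>>> send_rows(moves=[0.5,0,0,4,0,0,0,0.5,0,0,8,0,0,0,0.5,0,0,12,0,0,0,0.5,0,0,16,0,0,0,0.5,1.3,-3,18,0,0,0])

```text
time: 23.72
position: [0.429, 0.3269, 0.1678]
tool_rot: [0.088, 0.996, 0.004, 0.003]
ft_force: [0.9, 0.2, -0.5]
grip_width: 0.0543
grip_force: 10.0
```

>>> send_rows(moves=[0.5,1.6,-3.8,0,0,0,0,0.5,3.2,-7.6,0,0,0,0,0.5,4.8,-11.4,0,0,0,0,0.5,6.4,-15.2,0,0,0,0,0.5,8,-18.6,0,0,0,0])

```text
time: 24.13
position: [0.5085, 0.1342, 0.1632]
tool_rot: [0.091, 0.996, -0.0, 0.0]
ft_force: [0.7, -0.4, -1.2]
grip_width: 0.0546
grip_force: 10.0
```

>>> send_rows(moves=[0.5,1.6,-3.5,0,0,0,0,0.5,3.2,-7,0,0,0,0,0.5,5,-10.5,-2,0,0,0,0.5,5.1,-10.7,-2,0,0,0,0.5,5.1,-10.7,-2,0,0,0])

```text
time: 24.55
position: [0.5596, 0.027, 0.1418]
tool_rot: [0.093, 0.996, -0.0, -0.001]
ft_force: [-0.3, -0.1, -0.1]
grip_width: 0.0544
grip_force: 10.0
```

```bash
python3 pos.py;python3 pos.py
```

```text
[[0.5588 0.0287 0.1421]
 [0.5584 0.0298 0.1424]
 [0.5584 0.0304 0.1427]] [0.5585 0.0296 0.1424]
[[0.5585 0.0307 0.1429]
 [0.5586 0.0308 0.143 ]
 [0.5588 0.0308 0.143 ]] [0.5586 0.0308 0.1429]
```

>>> send_rows(moves=[0.5,0.2,-0.2,-4,0,0,0,0.5,0.2,-0.2,-7,0,0,0,0.5,0.2,-0.2,-8.3,0,0,0,0.5,0.2,-0.2,-8.8,0,0,0,0.5,0.2,-0.2,-8.8,0,0,0])

```text
time: 25.27
position: [0.5602, 0.0285, 0.054]
tool_rot: [0.09, 0.996, 0.0, -0.001]
ft_force: [0.4, 0.8, 0.3]
grip_width: 0.0544
grip_force: 10.0
```

>>> send_rows(moves=[0.5,0,0,0,0,0,0,0.85,0,0,0,0,0,0,0.85,0,0,0,0,0,0,0.85,0,0,0,0,0,0,0.85,0,0,3,0,0,0])

```text
time: 25.68
position: [0.5575, 0.0277, 0.0807]
tool_rot: [0.091, 0.996, 0.0, -0.005]
ft_force: [-0.1, 0.5, 0.3]
grip_width: 0.0709
grip_force: 0.0
```

>>> send_rows(moves=[0.85,0,0,4,0,0,0,0.85,0,0,8,0,0,0,0.85,0,0,11,0,0,0,0.85,-2,0,12,0,0,0,0.85,-2,0,12,0,0,0])

```text
time: 26.1
position: [0.5406, 0.0274, 0.2081]
tool_rot: [0.091, 0.996, -0.0, 0.002]
ft_force: [-0.9, 0.6, -0.6]
grip_width: 0.0733
grip_force: 0.0
```

```bash
python3 plate.py; python3 look.py top|grep -v orange
```

```text
plate (array([0.5613, 0.0292]), np.float64(0.05369625508950593), 235)
ring (array([0.5617, 0.0289]), np.float64(0.03203785491711238), 278)
spent (array([0.6888, 0.1764]), np.float64(0.006421224613522325), 40) 0.31855303697258364
blue top 0.08388778673553263 (array([0.5576, 0.0292]), np.float64(0.030040786920858153), 89)
knob 0 0
[0.5409 0.0274 0.2062]
blue [0.5315 0.385 ] size 0.055 0.056 z 0.008
cover [0.2986 0.4232] size 0.049 0.051 z 0.017
cover [0.5248 0.2521] size 0.057 0.055 z 0.008
cover [0.7203 0.2101] size 0.037 0.035 z 0.011
```

>>> send_rows(moves=[0.9,-0.1,4,0,0,0,0,0.9,-0.2,8,0,0,0,0,0.9,-0.3,12,0,0,0,0,0.9,-0.4,16,0,0,0,0,0.9,-0.5,20,-1,0,0,0])

```text
time: 26.62
position: [0.5374, 0.2292, 0.194]
tool_rot: [0.091, 0.996, 0.0, 0.001]
ft_force: [1.3, 0.3, 0.4]
grip_width: 0.0782
grip_force: 0.0
```

>>> send_rows(moves=[0.9,-0.1,4,-1,0,0,0,0.9,-0.2,8,-3,0,0,0,0.9,-0.4,12,-5,0,0,0,0.9,-0.4,15.8,-8,0,0,0,0.9,-0.4,15.8,-9.5,0,0,0])

```text
time: 27.03
position: [0.5315, 0.3903, 0.0961]
tool_rot: [0.089, 0.996, 0.001, -0.0]
ft_force: [-0.2, -1.5, -0.3]
grip_width: 0.0784
grip_force: 0.0
```

```bash
python3 pos.py; python3 look.py wrist; python3 pos.py
```

```text
[[0.5283 0.3885 0.0909]
 [0.5281 0.386  0.0927]
 [0.5298 0.385  0.0951]] [0.5287 0.3865 0.0929]
blue [0.5303 0.3874] size 0.054 0.054 z 0.011
cover [0.5226 0.257 ] size 0.055 0.06 z 0.001
[[0.5326 0.3845 0.0989]
 [0.5333 0.3844 0.1   ]
 [0.5337 0.3844 0.1006]] [0.5332 0.3844 0.0998]
```

>>> send_rows(moves=[0.9,-0.3,0.2,-4,0,0,0,0.9,-0.3,0.2,-8,0,0,0,0.9,-0.3,0.2,-10.5,0,0,0,0.9,-0.3,0.2,-11.9,0,0,0,0.9,-0.3,0.2,-11.9,0,0,0])

```text
time: 27.8
position: [0.5298, 0.3861, -0.0203]
tool_rot: [0.092, 0.996, -0.0, -0.0]
ft_force: [-0.1, -0.5, 0.8]
grip_width: 0.0782
grip_force: 0.0
```

>>> send_rows(moves=[0.5,0,0,0,0,0,0,0.5,0,0,0,0,0,0,0.5,0,0,0,0,0,0,0.5,0,0,0,0,0,0,0.5,0,0,0,0,0,0])

```text
time: 28.22
position: [0.53, 0.3876, -0.0184]
tool_rot: [0.091, 0.996, 0.0, 0.001]
ft_force: [-0.0, -0.2, 3.8]
grip_width: 0.0547
grip_force: 10.0
```

>>> send_rows(moves=[0.5,0,0,4,0,0,0,0.5,0,0,8,0,0,0,0.5,0,0,12,0,0,0,0.5,0,0,16,0,0,0,0.5,0.2,-3,18,0,0,0])

```text
time: 28.63
position: [0.5339, 0.3628, 0.1666]
tool_rot: [0.089, 0.996, 0.004, 0.005]
ft_force: [1.8, -0.2, 0.2]
grip_width: 0.0545
grip_force: 10.0
```

>>> send_rows(moves=[0.5,0.3,-4,0,0,0,0,0.5,0.6,-8,0,0,0,0,0.5,0.9,-12,0,0,0,0,0.5,1.2,-16,0,0,0,0,0.5,1.5,-20,0,0,0,0])

```text
time: 29.05
position: [0.546, 0.1557, 0.161]
tool_rot: [0.09, 0.996, 0.0, 0.0]
ft_force: [0.1, -0.1, -0.7]
grip_width: 0.0546
grip_force: 10.0
```

>>> send_rows(moves=[0.5,0.3,-4,0,0,0,0,0.5,0.6,-8,0,0,0,0,0.5,1,-11,-1,0,0,0,0.5,1.3,-12.8,-2,0,0,0,0.5,1.3,-12.8,-2,0,0,0])

```text
time: 29.47
position: [0.5592, 0.0254, 0.1393]
tool_rot: [0.093, 0.996, -0.001, -0.001]
ft_force: [-0.7, 0.4, -0.7]
grip_width: 0.0548
grip_force: 10.0
```

```bash
python3 pos.py;python3 pos.py
```

```text
[[0.5589 0.0275 0.1399]
 [0.559  0.0289 0.1403]
 [0.5591 0.0298 0.1407]] [0.559  0.0287 0.1403]
[[0.5592 0.0303 0.1408]
 [0.5593 0.0306 0.141 ]
 [0.5593 0.0307 0.141 ]] [0.5593 0.0305 0.1409]
```

>>> send_rows(moves=[0.5,0.3,-0.2,-3,0,0,0,0.5,0.3,-0.2,-5,0,0,0,0.5,0.3,-0.2,-6.7,0,0,0,0.5,0.3,-0.2,-7.3,0,0,0,0.5,0.3,-0.2,-7.3,0,0,0])

```text
time: 30.18
position: [0.5615, 0.0284, 0.0665]
tool_rot: [0.09, 0.996, 0.0, -0.001]
ft_force: [-0.3, 0.3, -0.1]
grip_width: 0.0548
grip_force: 10.0
```

>>> send_rows(moves=[0.5,0,0,0,0,0,0,0.85,0,0,0,0,0,0,0.85,0,0,0,0,0,0,0.85,0,0,0,0,0,0,0.85,0,0,3,0,0,0])

```text
time: 30.6
position: [0.5586, 0.0277, 0.0939]
tool_rot: [0.091, 0.996, 0.0, -0.005]
ft_force: [-0.2, 0.4, -0.3]
grip_width: 0.0706
grip_force: 0.0
```

>>> send_rows(moves=[0.85,0,0,4,0,0,0,0.85,0,0,8,0,0,0,0.85,0,0,10,0,0,0,0.85,-2,0,12,0,0,0,0.85,-2,0,12,0,0,0])

```text
time: 31.02
position: [0.5421, 0.0273, 0.2222]
tool_rot: [0.091, 0.996, -0.0, 0.003]
ft_force: [-0.4, 0.3, 0.3]
grip_width: 0.074
grip_force: 0.0
```

```bash
python3 plate.py w4; python3 look.py top|grep -v orange; python3 pos.py
```

```text
plate (array([0.5612, 0.0292]), np.float64(0.05378670908715579), 232)
ring (array([0.5614, 0.0291]), np.float64(0.03181909269028424), 258)
spent (array([0.7006, 0.1842]), np.float64(0.006235373311725055), 28) 0.33180554402263884
blue top 0.09682105536238408 (array([0.5581, 0.0293]), np.float64(0.032037992428979235), 79)
knob 0 0
[0.5426 0.0272 0.2201]
cover [0.2986 0.4233] size 0.051 0.048 z 0.017
cover [0.5237 0.2521] size 0.055 0.057 z 0.002
cover [0.7203 0.2101] size 0.037 0.035 z 0.011
[[0.5423 0.0272 0.2175]
 [0.5422 0.0272 0.2168]
 [0.5421 0.0273 0.2163]] [0.5422 0.0272 0.2169]
```

View pics/w4.png

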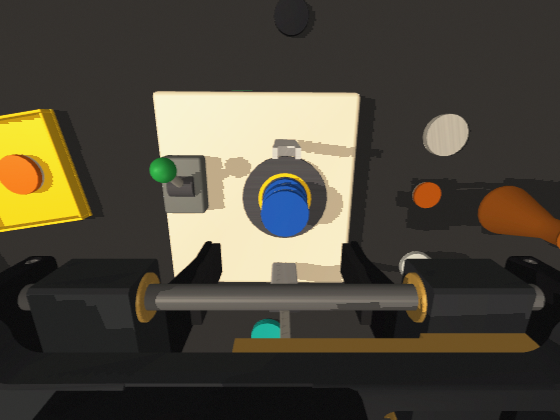

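The pile looks straight (centred at ≈(285,205)), the spent dish is in the tray, the cover is at (446,134). Fetch the cover.

>>> send_rows(moves=[0.9,-0.3,4,0,0,0,0,0.9,-0.6,8,0,0,0,0,0.9,-0.9,12,-1,0,0,0,0.9,-1.3,16,-3,0,0,0,0.9,-1.6,19,-6,0,0,0], grip_force=20)

```text
time: 31.68
position: [0.5283, 0.2173, 0.1603]
tool_rot: [0.091, 0.996, 0.001, 0.002]
ft_force: [0.2, 0.8, -0.2]
grip_width: 0.0779
grip_force: 0.0
```

>>> send_rows(moves=[0.9,-0.3,3.5,-3,0,0,0,0.9,-0.3,3.5,-5.5,0,0,0,0.9,-0.3,3.5,-5.5,0,0,0])

```text
time: 31.93
position: [0.5185, 0.2503, 0.0984]
tool_rot: [0.089, 0.996, -0.002, -0.006]
ft_force: [-1.1, -1.2, -0.9]
grip_width: 0.0778
grip_force: 0.0
```

```bash
python3 - <<'E'
from h import *
w=np.load("w.npy",allow_pickle=True).item();P=cloud(w);H,S,V=hsv(w)
m=(np.hypot(P[...,0]-.56,P[...,1]-.03)<.05)&(P[...,2]>.093)&(P[...,2]<.1)&(H>100)&(H<125);q=P[m];print(q.mean(0),cv2.minEnclosingCircle(q[:,:2].astype(np.float32)))
E
python3 pos.py;python3 pos.py; python3 look.py wrist
```

```text
[0.5639077  0.02801753 0.09704972] ((0.5646489858627319, 0.027759140357375145), 0.027515627443790436)
[[0.5204 0.2494 0.101 ]
 [0.5225 0.2491 0.1033]
 [0.5241 0.2489 0.1049]] [0.5223 0.2491 0.1031]
[[0.525  0.2488 0.106 ]
 [0.5253 0.2487 0.1066]
 [0.5254 0.2487 0.1068]] [0.5252 0.2487 0.1065]
cover [0.5229 0.2549] size 0.053 0.054 z 0.012
orange [0.5954 0.2298] size 0.035 0.032 z 0.008
```

>>> send_rows(moves=[0.9,-0.2,0.5,-4,0,0,0,0.9,-0.2,0.5,-8,0,0,0,0.9,-0.2,0.5,-11,0,0,0,0.9,-0.2,0.5,-12.4,0,0,0,0.9,-0.2,0.5,-12.4,0,0,0])

```text
time: 32.7
position: [0.5213, 0.2535, -0.0204]
tool_rot: [0.092, 0.996, -0.0, -0.001]
ft_force: [0.4, -0.1, 0.6]
grip_width: 0.0782
grip_force: 0.0
```

>>> send_rows(moves=[0.5,0,0,0,0,0,0,0.5,0,0,0,0,0,0,0.5,0,0,0,0,0,0,0.5,0,0,0,0,0,0,0.5,0,0,0,0,0,0])

```text
time: 33.12
position: [0.5224, 0.2545, -0.0177]
tool_rot: [0.091, 0.996, 0.0, 0.001]
ft_force: [-0.3, 0.5, 3.7]
grip_width: 0.0545
grip_force: 20.0
```

>>> send_rows(moves=[0.5,0,0,0,0,0,0,0.5,0,0,4,0,0,0,0.5,0,0,8,0,0,0,0.5,0,0,12,0,0,0,0.5,0,0,16,0,0,0])

```text
time: 33.53
position: [0.5207, 0.2543, 0.1422]
tool_rot: [0.091, 0.996, -0.0, -0.001]
ft_force: [-0.1, 0.0, -0.4]
grip_width: 0.0538
grip_force: 20.0
```

>>> send_rows(moves=[0.5,0.6,-4,1,0,0,0,0.5,1.3,-8,1,0,0,0,0.5,2,-12,1,0,0,0,0.5,2.7,-16,1,0,0,0,0.5,3.3,-20,1,0,0,0])

```text
time: 33.95
position: [0.5544, 0.0529, 0.1514]
tool_rot: [0.09, 0.996, 0.0, 0.0]
ft_force: [0.4, 0.9, -0.5]
grip_width: 0.0542
grip_force: 20.0
```

>>> send_rows(moves=[0.5,0.4,-2.5,0,0,0,0,0.5,0.4,-2.5,0,0,0,0,0.5,0.4,-2.5,0,0,0,0])

```text
time: 34.2
position: [0.5584, 0.028, 0.151]
tool_rot: [0.093, 0.996, 0.0, -0.0]
ft_force: [-0.2, 0.2, -1.3]
grip_width: 0.054
grip_force: 20.0
```

```bash
python3 pos.py;python3 pos.py
```

```text
[[0.558  0.0293 0.1509]
 [0.5579 0.0301 0.1509]
 [0.5579 0.0306 0.1509]] [0.5579 0.03   0.1509]
[[0.558  0.0308 0.151 ]
 [0.5581 0.0309 0.1511]
 [0.5582 0.0308 0.1511]] [0.5581 0.0308 0.151 ]
```

```bash
python3 - <<'E'
from h import *
c=cam("scene");P=cloud(c);H,S,V=hsv(c)
m=(abs(P[...,0]-.55)<.25)&(abs(P[...,1])<.45)&(H>100)&(H<125)&(S>120)&(P[...,2]<.11)&(P[...,2]>.0)
n,l,s,ce=cv2.connectedComponentsWithStats(m.astype(np.uint8))
for i in range(1,n):
    if s[i,4]>20: q=P[l==i]; print(s[i],q.mean(0).round(3),q.min(0).round(3),q.max(0).round(3))
E
python3 - <<'E'
from h import *
c=cam("scene");cv2.imwrite("pics/s2.png",cv2.resize(c["img"][110:300,130:430],None,fx=2.5,fy=2.5))
E
```

```text
(no output)
```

View pics/s2.png

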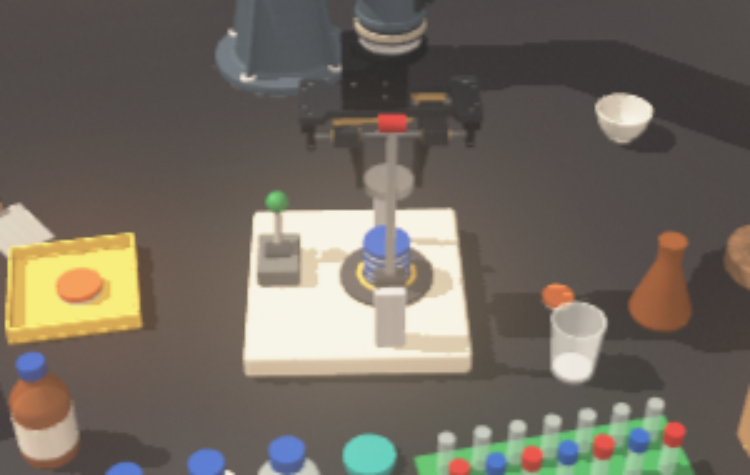

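The pile stands straight at (387,255), and the cover is held above it.

>>> send_rows(moves=[0.5,0.4,-0.2,-3,0,0,0,0.5,0.4,-0.2,-5,0,0,0,0.5,0.4,-0.2,-6.5,0,0,0,0.5,0.4,-0.2,-7.1,0,0,0,0.5,0.4,-0.2,-7.1,0,0,0])

```text
time: 35.02
position: [0.562, 0.028, 0.0795]
tool_rot: [0.09, 0.996, 0.0, -0.001]
ft_force: [0.1, -0.7, -1.4]
grip_width: 0.0545
grip_force: 20.0
```

>>> send_rows(moves=[0.5,0,0,0,0,0,0,0.85,0,0,0,0,0,0,0.85,0,0,0,0,0,0,0.85,0,0,0,0,0,0,0.85,0,0,3,0,0,0])

```text
time: 35.43
position: [0.5588, 0.0279, 0.1063]
tool_rot: [0.091, 0.996, 0.0, -0.005]
ft_force: [-0.5, 0.5, -0.5]
grip_width: 0.0709
grip_force: 0.0
```

>>> send_rows(moves=[0.85,0,0,4,0,0,0,0.85,-1,0,8,0,0,0,0.85,-4,0,12,0,0,0,0.85,-4,0,14,0,0,0,0.85,-4,0,14,0,0,0])

```text
time: 35.85
position: [0.5247, 0.0272, 0.2566]
tool_rot: [0.091, 0.996, -0.0, 0.006]
ft_force: [0.7, 0.2, 0.1]
grip_width: 0.0738
grip_force: 0.0
```

```bash
python3 pos.py; cat > pile.py <<'E'
from h import *
w=cam("wrist");P=cloud(w);H,S,V=hsv(w);r=np.hypot(P[...,0]-.561,P[...,1]-.029)<.05
for a,b in((.105,.113),):
    m=r&(P[...,2]>a)&(P[...,2]<b);q=P[m].astype(np.float32);print(len(q),q.mean(0),cv2.minEnclosingCircle(q[:,:2]), "tilt",np.linalg.lstsq(np.c_[q[:,:2]-q[:,:2].mean(0),np.ones(len(q))],q[:,2],rcond=None)[0])
m=r&(H>100)&(H<125)&(S>130)&(P[...,2]>.048);print("blue z",np.percentile(P[m][:,2],[2,50,98]) if m.any() else 0, P[m].min(0),P[m].max(0))
m=r&(H>21)&(H<32)&(S>150)&(V>120)&(P[...,2]<.055);uv=np.argwhere(m)[:,::-1];print("ring",circ([ray(w,*p,.045) for p in uv]))
E
python3 pile.py; python3 look.py top
```

```text
[[0.5243 0.0272 0.254 ]
 [0.5233 0.0273 0.2518]
 [0.5226 0.0274 0.2503]] [0.5234 0.0273 0.252 ]
cover [0.2986 0.4241] size 0.051 0.051 z 0.017
cover [0.7203 0.2101] size 0.037 0.035 z 0.012
orange [ 0.4723 -0.3232] size 0.052 0.049 z 0.016
orange [0.6021 0.2239] size 0.034 0.032 z 0.009
orange [0.6392 0.3129] size 0.027 0.059 z 0.016Traceback (most recent call last):
  File "pile.py", line 4, in <module>
    m=r&(P[...,2]>a)&(P[...,2]<b);q=P[m].astype(np.float32);print(len(q),q.mean(0),cv2.minEnclosingCircle(q[:,:2]), "tilt",np.linalg.lstsq(np.c_[q[:,:2]-q[:,:2].mean(0),np.ones(len(q))],q[:,2],rcond=None)[0])
                                                                                   ~~~~~~~~~~~~~~~~~~~~~~^^^^^^^^^
cv2.error: OpenCV(4.12.0) /io/opencv/modules/imgproc/src/shapedescr.cpp:201: error: (-215:Assertion failed) count >= 0 && (depth == CV_32F || depth == CV_32S) in function 'minEnclosingCircle'
```

Nothing at cover height: look.

```bash
python3 - <<'E'
from h import *
w=cam("wrist");cv2.imwrite("pics/w5.png",w["img"]);np.save("w.npy",w)
P=cloud(w);r=np.hypot(P[...,0]-.561,P[...,1]-.029)<.06;print(np.histogram(P[r][:,2],bins=np.arange(.03,.14,.005)))
E
```

```text
(array([   0,  583, 1029, 1450,   32,  153,    7,   36,   19,   30,  146,
         20,   38,   34,   45, 1387,  164,    0,    0,    0,    0,    0]), array([0.03 , 0.035, 0.04 , 0.045, 0.05 , 0.055, 0.06 , 0.065, 0.07 ,
       0.075, 0.08 , 0.085, 0.09 , 0.095, 0.1  , 0.105, 0.11 , 0.115,
       0.12 , 0.125, 0.13 , 0.135, 0.14 ]))
```

View pics/w5.png

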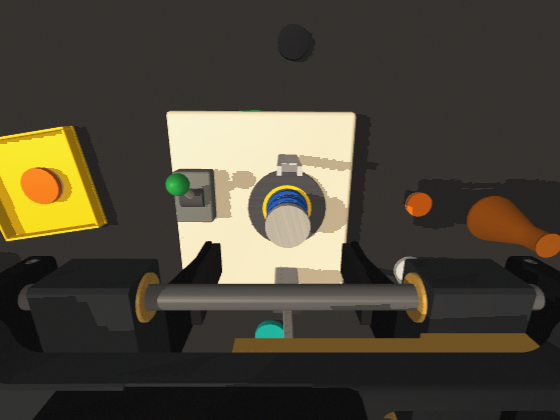

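The cover is on the pile at (288,226); the failure was only a non-contiguous array. Measure again.

```bash
sed -i 's/minEnclosingCircle(q\[:,:2\])/minEnclosingCircle(q[:,:2].copy())/' pile.py; python3 pile.py; python3 pos.py
```

```text
1548 [0.5635521  0.02815002 0.10904859] ((0.5644799470901489, 0.027897974476218224), 0.02754889614880085) tilt [0.00546286 0.00299687 0.10904856]
blue z [0.05250079 0.07086227 0.09389926] [0.53293153 0.00517975 0.05051713] [0.56063604 0.05641429 0.09555435]
ring (array([0.56167736, 0.02900791]), np.float64(0.031929468292615205), 228)
[[0.5222 0.0275 0.2486]
 [0.5222 0.0275 0.2488]
 [0.5224 0.0275 0.249 ]] [0.5223 0.0275 0.2488]
```

>>> send_rows(moves=[0.6,0,0,4,0,0,0,0.6,0,0,8,0,0,0,0.6,0,0,10,0,0,0,0.6,0,0,10,0,0,0], grip_force=15)

```text
time: 36.68
position: [0.5259, 0.027, 0.3553]
tool_rot: [0.091, 0.996, -0.0, 0.005]
ft_force: [-0.7, -0.2, -0.0]
grip_width: 0.056
grip_force: 0.0
```

```bash
python3 - <<'E'
from h import *
for n in("scene","top"):
    c=cam(n);P=cloud(c);H,S,V=hsv(c);m=((H<4)|(H>174))&(S>130)&(V>60)&(abs(P[...,0]-.65)<.1)&(abs(P[...,1]-.01)<.06)&(P[...,2]>.2);q=P[m]
    print(n,len(q),q.min(0).round(4) if len(q) else 0,q.max(0).round(4) if len(q) else 0,q.mean(0).round(4))
E
python3 pos.py
```

```text
scene 76 [ 0.6606 -0.0061  0.3212] [0.678  0.0191 0.3399] [0.6714 0.0064 0.3309]
top 175 [ 0.6544 -0.006   0.3278] [0.6738 0.021  0.3386] [0.6637 0.0079 0.3344]
[[0.522  0.0275 0.3491]
 [0.5216 0.0276 0.3484]
 [0.5215 0.0276 0.3482]] [0.5217 0.0276 0.3486]
```

>>> send_rows(moves=[0.6,4,-0.5,1,0,0,0,0.6,8,-1.1,1,0,0,0,0.6,12,-1.6,0.5,0,0,0,0.6,14.3,-2,0,0,0,0,0.6,14.3,-2,0,0,0,0])

```text
time: 37.35
position: [0.6686, 0.0062, 0.3448]
tool_rot: [0.091, 0.996, 0.0, -0.002]
ft_force: [-0.4, 0.1, -1.0]
grip_width: 0.0523
grip_force: 0.0
```

>>> send_rows(moves=[0.6,0,0,-3,0,0,0,0.6,0,0,-6.1,0,0,0,0.15,0,0,-6.1,0,0,0,0.15,0,0,-6.1,0,0,0,0.15,0,0,-6.1,0,0,0])

```text
time: 37.77
position: [0.6658, 0.0074, 0.29]
tool_rot: [0.091, 0.996, -0.0, 0.0]
ft_force: [0.5, -0.2, 0.4]
grip_width: 0.0396
grip_force: 0.0
```

>>> send_rows(moves=[0.15,0,0,0,0,0,0,0.15,0,0,0,0,0,0,0.15,0,0,0,0,0,0,0.15,0,0,0,0,0,0])

```text
time: 38.1
position: [0.6668, 0.0081, 0.2916]
tool_rot: [0.091, 0.996, 0.001, 0.002]
ft_force: [-0.5, 3.3, 5.4]
grip_width: 0.0265
grip_force: 15.0
```

```bash
python3 pos.py; python3 - <<'E'
import numpy as np
u=np.array([.983,-.184])
k=lambda t: np.r_[-.202*np.cos(t)*u,.202*np.sin(t)]
for t in np.r_[np.arange(1.6,0,-.1),0]: print(round(t,2),((k(t)-k(1.6))*100).round(2))
E
```

```text
[[0.6668 0.0082 0.2915]
 [0.6668 0.0081 0.2915]
 [0.6668 0.0082 0.2915]] [0.6668 0.0082 0.2915]
1.6 [0. 0. 0.]
1.5 [-1.98  0.37 -0.04]
1.4 [-3.95  0.74 -0.29]
1.3 [-5.89  1.1  -0.73]
1.2 [-7.77  1.46 -1.36]
1.1 [-9.59  1.79 -2.19]
1.0 [-11.31   2.12  -3.19]
0.9 [-12.92   2.42  -4.37]
0.8 [-14.41   2.7   -5.7 ]
0.7 [-15.77   2.95  -7.18]
0.6 [-16.97   3.18  -8.79]
0.5 [-18.01   3.37 -10.51]
0.4 [-18.87   3.53 -12.33]
0.3 [-19.55   3.66 -14.22]
0.2 [-20.04   3.75 -16.18]
0.1 [-20.34   3.81 -18.17]
0.0 [-20.44   3.83 -20.19]
```

>>> send_rows(moves=[0.15,-2,0.4,0,0,0,0,0.15,-4,0.7,-0.3,0,0,0,0.15,-5.9,1.1,-0.7,0,0,0,0.15,-7.8,1.5,-1.4,0,0,0,0.15,-9.6,1.8,-2.2,0,0,0])

```text
time: 38.67
position: [0.5699, 0.0266, 0.2686]
tool_rot: [0.091, 0.996, 0.001, 0.002]
ft_force: [3.0, 5.0, 0.3]
grip_width: 0.0256
grip_force: 15.0
```

>>> send_rows(moves=[0.15,-1.7,0.3,-1,0,0,0,0.15,-3.3,0.6,-2.2,0,0,0,0.15,-4.8,0.9,-3.5,0,0,0,0.15,-6.2,1.2,-5,0,0,0,0.15,-7.4,1.4,-6.6,0,0,0])

```text
time: 39.08
position: [0.4957, 0.0407, 0.2016]
tool_rot: [0.091, 0.996, 0.001, 0.002]
ft_force: [2.1, 5.2, -0.8]
grip_width: 0.0258
grip_force: 15.0
```

>>> send_rows(moves=[0.15,-1,0.2,-1.7,0,0,0,0.15,-1.9,0.3,-3.5,0,0,0,0.15,-2.6,0.5,-5.4,0,0,0,0.15,-3.1,0.6,-7.4,0,0,0,0.15,-3.1,0.6,-7.4,0,0,0])

```text
time: 39.5
position: [0.4641, 0.0467, 0.1251]
tool_rot: [0.091, 0.996, 0.001, -0.0]
ft_force: [2.4, 5.9, -1.0]
grip_width: 0.026
grip_force: 15.0
```

>>> send_rows(moves=[0.15,-0.3,0,-2,0,0,0,0.15,-0.4,0.1,-4,0,0,0,0.15,-0.4,0.1,-4.4,0,0,0,0.15,-0.4,0.1,-4.4,0,0,0])

```text
time: 39.83
position: [0.4607, 0.0473, 0.0831]
tool_rot: [0.091, 0.996, 0.001, -0.0]
ft_force: [0.4, 5.7, -1.8]
grip_width: 0.026
grip_force: 15.0
```

```bash
python3 pos.py
```

```text
[[0.4607 0.0473 0.0831]
 [0.4607 0.0473 0.0832]
 [0.4607 0.0473 0.0832]] [0.4607 0.0473 0.0831]
```

>>> send_rows(moves=[0.15,0,0,-0.3,0,0,0,0.15,0,0,-0.6,0,0,0,0.15,0,0,-0.6,0,0,0])

```text
time: 40.23
position: [0.4613, 0.0472, 0.0789]
tool_rot: [0.091, 0.996, 0.001, 0.001]
ft_force: [-1.7, 6.0, 14.8]
grip_width: 0.0257
grip_force: 15.0
```

```bash
python3 pos.py; python3 - <<'E'
from h import *
for n in("scene","wrist"):
    c=cam(n);P=cloud(c);H,S,V=hsv(c);m=((H<4)|(H>174))&(S>130)&(V>60)&(abs(P[...,0]-.46)<.06)&(abs(P[...,1]-.04)<.06)&(P[...,2]>.08)&(P[...,2]<.25);q=P[m]
    print(n,len(q),q.min(0).round(4) if len(q) else 0,q.max(0).round(4) if len(q) else 0)
    B=(abs((P[...,0]-.561)*.184+(P[...,1]-.0285)*.983)<.006); s=(P[...,0]-.561)*.983-(P[...,1]-.0285)*.184
    b=B&(s>-.06)&(s<.085)&(P[...,2]>.114)&(P[...,2]<.16); print("bar fit slope,z0",b.sum(),np.polyfit(s[b],P[...,2][b],1) if b.sum()>9 else 0)
print(monitor.get_obs()["ft_force"])
E
```

```text
[[0.4613 0.0472 0.0789]
 [0.4613 0.0472 0.0789]
 [0.4613 0.0472 0.0789]] [0.4613 0.0472 0.0789]
scene 31 [0.4561 0.0337 0.1266] [0.4756 0.0594 0.1352]
bar fit slope,z0 123 [-0.00393253  0.12998079]
wrist 1187 [0.4496 0.0356 0.1199] [0.4631 0.0623 0.1346]
bar fit slope,z0 0 0
[-0.78149404  5.79507095 13.9313367 ]
```

Bar home (level within 0.004 rad, 14 N reaction). Release it, then go behind the lever ball.

>>> send_rows(moves=[0.5,0,0,0.5,0,0,0,0.5,0,0,0.5,0,0,0,0.5,0,0,0.5,0,0,0,0.5,0,0,4,0,0,0,0.5,0,0,8,0,0,0])

```text
time: 40.9
position: [0.4578, 0.0462, 0.155]
tool_rot: [0.091, 0.996, -0.0, -0.005]
ft_force: [1.4, 0.2, -0.3]
grip_width: 0.042
grip_force: 0.0
```

>>> send_rows(moves=[0.1,0,0,4,0,0,0,0.02,-0.2,-4,4,0,0,0,0.02,-0.4,-8,4,0,0,0,0.02,-0.7,-12.5,4,0,0,0,0.02,-0.7,-12.5,4,0,0,0])

```text
time: 41.32
position: [0.4545, -0.0852, 0.1975]
tool_rot: [0.093, 0.996, -0.002, 0.001]
ft_force: [1.6, 0.2, 0.7]
grip_width: 0.0181
grip_force: 0.0
```

```bash
python3 pos.py; python3 pos.py;python3 - <<'E'
from h import *
c=cam("scene");P=cloud(c);H,S,V=hsv(c)
B=(abs((P[...,0]-.561)*.184+(P[...,1]-.0285)*.983)<.006); s=(P[...,0]-.561)*.983-(P[...,1]-.0285)*.184
b=B&(s>-.06)&(s<.085)&(P[...,2]>.114)&(P[...,2]<.16); print("bar",b.sum(),np.polyfit(s[b],P[...,2][b],1))
m=(H>50)&(H<75)&(S>110)&(V>40)&(np.hypot(P[...,0]-.49,P[...,1]+.085)<.07);print("ball",m.sum(),P[m].mean(0),P[m].min(0),P[m].max(0))
E
```

```text
[[ 0.4539 -0.0828  0.1971]
 [ 0.4533 -0.0805  0.1968]
 [ 0.4529 -0.079   0.1966]] [ 0.4534 -0.0808  0.1968]
[[ 0.4529 -0.078   0.1966]
 [ 0.4529 -0.0775  0.1967]
 [ 0.4531 -0.0773  0.1967]] [ 0.453  -0.0776  0.1967]
bar 123 [-0.00096505  0.1307572 ]<stdin>:5: RuntimeWarning: Mean of empty slice.
  ret = um.true_divide(
Traceback (most recent call last):
ValueError: zero-size array to reduction operation minimum which has no identity
```

>>> send_rows(moves=[0.02,0,0,-4,0,0,0,0.02,0,0,-8,0,0,0,0.02,0,0,-11,0,0,0,0.02,0,0,-12.4,0,0,0,0.02,0,0,-12.4,0,0,0])

```text
time: 42.08
position: [0.4512, -0.0764, 0.0703]
tool_rot: [0.09, 0.996, 0.001, -0.004]
ft_force: [-0.5, -0.2, -1.0]
grip_width: 0.0021
grip_force: 0.0
```

>>> send_rows(moves=[0.02,1,-0.2,0,0,0,0,0.02,2,-0.4,0,0,0,0,0.02,3,-0.6,0,0,0,0,0.02,4,-0.8,0,0,0,0,0.02,5,-1,0,0,0,0])

```text
time: 42.5
position: [0.5061, -0.0889, 0.0751]
tool_rot: [0.09, 0.996, -0.001, 0.002]
ft_force: [-1.6, 0.8, 0.7]
grip_width: 0.0019
grip_force: 0.7
```

>>> send_rows(moves=[0.02,1,-0.2,0,0,0,0,0.02,2,-0.4,0,0,0,0,0.02,2,-0.4,0,0,0,0])

```text
time: 42.75
position: [0.5245, -0.0924, 0.0748]
tool_rot: [0.09, 0.996, -0.0, -0.001]
ft_force: [-3.8, 0.5, 2.4]
grip_width: 0.002
grip_force: 2.5
```

```bash
python3 pos.py; python3 - <<'E'
from h import *
print(monitor.get_obs()["ft_force"])
for n in("wrist","scene"):
    c=cam(n);P=cloud(c);H,S,V=hsv(c)
    m=(H>45)&(H<80)&(S>90)&(V>30)&(np.hypot(P[...,0]-.53,P[...,1]+.09)<.09)&(P[...,2]<.2);print("ball",n,m.sum(),P[m].mean(0) if m.any() else 0,P[m].max(0) if m.any() else 0)
E
```

```text
[[ 0.5245 -0.0924  0.0748]
 [ 0.5245 -0.0924  0.0748]
 [ 0.5245 -0.0924  0.0747]] [ 0.5245 -0.0924  0.0748]
[-2.43666638  1.20265091  4.21391203]
ball wrist 108 [ 0.54511811 -0.09540304  0.12612965] [ 0.55469507 -0.091138    0.14737356]
ball scene 44 [ 0.55560708 -0.09631468  0.11933413] [ 0.56328676 -0.08682548  0.12649789]
```

>>> send_rows(moves=[0.02,0.3,-0.05,0,0,0,0,0.02,0.3,-0.05,0,0,0,0,0.02,-3,0.6,0,0,0,0,0.02,-6,1.1,0,0,0,0,0.02,-6,1.1,4,0,0,0])

```text
time: 43.42
position: [0.4493, -0.0759, 0.1071]
tool_rot: [0.091, 0.996, 0.004, -0.013]
ft_force: [-2.0, 1.1, -1.9]
grip_width: 0.0018
grip_force: 0.0
```

>>> send_rows(moves=[0.02,0,0,4,0,0,0,0.02,0,0,8,0,0,0,0.02,0,0,12,0,0,0,0.02,0,0,15,0,0,0,0.02,0,0,15,0,0,0])

```text
time: 43.83
position: [0.4696, -0.084, 0.2706]
tool_rot: [0.091, 0.996, -0.003, 0.009]
ft_force: [0.1, 0.2, 0.6]
grip_width: 0.0014
grip_force: 0.0
```

```bash
python3 pos.py; python3 - <<'E'
from h import *
c=cam("scene");P=cloud(c);H,S,V=hsv(c);cv2.imwrite("pics/s3.png",cv2.resize(c["img"][110:300,130:430],None,fx=2.5,fy=2.5))
B=(abs((P[...,0]-.561)*.184+(P[...,1]-.0285)*.983)<.006); s=(P[...,0]-.561)*.983-(P[...,1]-.0285)*.184
b=B&(s>-.06)&(s<.085)&(P[...,2]>.114)&(P[...,2]<.16); print("bar",b.sum(),np.polyfit(s[b],P[...,2][b],1))
m=(H>45)&(H<80)&(S>90)&(V>30)&(np.hypot(P[...,0]-.53,P[...,1]+.09)<.09)&(P[...,2]<.2);print("ball",m.sum(),P[m].mean(0))
E
python3 pile.py; python3 look.py top
```

```text
[[ 0.4676 -0.0832  0.2675]
 [ 0.4656 -0.0824  0.2651]
 [ 0.4642 -0.0818  0.2634]] [ 0.4658 -0.0825  0.2653]
bar 126 [-0.01040499  0.13019871]
ball 42 [ 0.55552523 -0.09711835  0.1191639 ]
784 [0.5592561  0.02589362 0.10910485] ((0.5639615058898926, 0.02788717858493328), 0.02773604728281498) tilt [0.01026729 0.00521616 0.10910488]
blue z [0.05328618 0.07428483 0.09670988] [0.52286145 0.00056446 0.04944244] [0.56636881 0.05084297 0.12378706]
ring (array([0.56158656, 0.0288303 ]), np.float64(0.0317487217661557), 185)
cover [0.2976 0.4233] size 0.053 0.048 z 0.017
cover [0.7203 0.2101] size 0.037 0.035 z 0.011
orange [ 0.4712 -0.3232] size 0.052 0.051 z 0.016
orange [0.6033 0.2228] size 0.037 0.035 z 0.008
orange [0.6389 0.3126] size 0.025 0.057 z 0.018
```

View pics/s3.png

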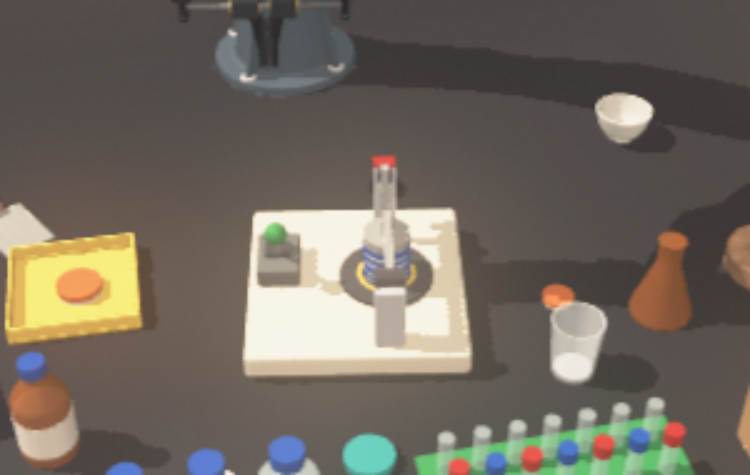

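The bar is shut over the capped pile, the lever is across (ball at (275,233)), the spent dish is in the tray and the arm is clear. I'll hand in.

```bash
python3 -c "
from rig import workorder
print(workorder.hand_in())"
```

```text
the job is handed in; nothing more can be done
None
```

I handed the job in after about 44 s of the 210 s limit; the hand-in gave no verdict, but my last camera check showed the spent dish in the tray, four blue dishes and the cover on the plate (cover about 3 mm off centre), the bar within about 0.01 rad of shut, the lever across at its far stop, and the arm clear.

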